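# Clear, space and press the game tile in its gluing jig

### The job

The headset has been left standing over the tile-gluing jig: lift it off and hang it by its headband over the steel rail. Then stand the blue spacer in whichever gap beside the green tile is wide enough for it, right down to the bottom, and let go of it; do not force it against the thick strip's side, where the gap is too narrow. Last, press the sprung green tile down flush with the wooden strips with the fingers and finish while still holding it down, with the headset and spacer staying put and the dice, bowl, pawn and glue bottle left where they are.

Things in the scene. Friction and masses are not known exactly. Their poses are not given: they have to be found in the camera images.
- headset: Rigid headset, 131 mm tall, 160 mm along its x, 200 g, standing upright on its two black ear pads astride the jig. Origin: mid-plane, at the pads' undersides; x pad to pad, y across the band, z up. Top of the band: padded block 46 (x) x 24 (y) mm, 95 to 131 mm above the origin: grip its top across the 24 mm. Pads 20 x 48 x 60 mm tall, inner faces 58 mm from the mid-plane; sloping arms between.
- headset_saddle (a point): Point in the middle of the underside of the headband's padded block, 95 mm above the pads' undersides; this rests on the rail when hung.
- rail: Fixed steel rail: round bar 16 mm thick, 240 mm long along its y, top of the bar 120 mm above the shelf, a post at each end. Origin on the shelf below the bar's middle; z up. A hung headset has an ear pad on each side of the bar and its band block resting crosswise on it, well between the posts.
- tray: Fixed plywood base of the jig, 84 (x) x 194 (y) mm, floor 6 mm thick, end walls at both x ends to 24 mm height. Origin: centre of its underside, on the shelf; z up. Tile in the middle, a strip at each y end, and a gap between tile and each strip: 22 mm at the thin strip, 12 mm at the thick one, 72 mm long (x), floor 6 mm and strip tops 24 mm above the shelf.
- tile: Green tile with a pale ring, 66 (x) x 70 (y) x 18 mm, moves only straight down. Origin: centre of its underside; axes as the tray's. Springs hold its top 30 mm above the shelf, 6 mm proud of the strips; 3.6 N starts it and 9 N brings it to its stop, top flush with the strips (24 mm above the shelf, origin 6 mm). It springs back when let go.
- thin_strip: Dark wooden strip fixed in the tray, 71 (x) x 30 (y) x 18 mm, on the tray's +y or -y side (varies), its centre 72 mm from the tile's centre. Origin: centre of its underside, 6 mm above the shelf. The gap between it and the tile is 22 mm wide, its middle 26 mm from this origin and 46 mm from the tile's centre: the spacer fits here.
- thick_strip: Dark wooden strip fixed in the tray on the other side, 71 (x) x 50 (y) x 18 mm, its centre 72 mm from the tile's centre. Origin: centre of its underside. The gap between it and the tile is 12 mm, too narrow for the spacer.
- spacer: Blue wooden block, 50 (x) x 18 (y) x 56 mm tall, about 45 g, standing upright on the shelf. Origin: centre of its underside, z up. Its x goes along the gap. Seated, its underside is 6 mm and its top 62 mm above the shelf.
- die_a: Red silicone die, 24 mm; origin under its centre. To be left alone.
- die_b: Red silicone die, 24 mm; origin under its centre. To be left alone.
- bowl: Stainless steel bowl of wooden discs, 130 mm across, 50 mm high; origin under its centre. To be left alone.
- pawn: Yellow pawn, 28 mm across, 45 mm tall; origin under its centre. To be left alone.
- glue: White glue bottle with an orange cap, 44 mm across, 110 mm tall; origin under its centre. To be left alone.

How it is judged (in metres and radians):
On the way, in this order (a step that is already met when the one before it is completed fails the run):
1. the headset hangs on the rail by its headband, let go and still (x of headset_saddle in the frame of rail between -0.018 and 0.018 m and y of headset_saddle in the frame of rail between -0.095 and 0.095 m and z of headset_saddle in the frame of rail between 0.108 and 0.13 m and contact force between headset and rail above 0.4 N and contact force between headset and the fingers below 0.1 N and angle between headset's own z axis and vertical below 0.4 rad and linear speed of headset below 0.06 m/s), for 0.2 s.
2. the spacer stands at the bottom of the wide gap, let go, with the headset still hanging (all of step 1 and horizontal distance between spacer and thin_strip between 0.019 and 0.034 m and x of spacer in the frame of tile between -0.014 and 0.014 m and (y of spacer in the frame of tile between 0.041 and 0.051 m or y of spacer in the frame of tile between -0.051 and -0.041 m) and height (world z) of spacer below 0.009 m and angle between spacer's own z axis and vertical below 0.15 rad and angle between the x axis of spacer and the x axis of tray, either way round below 0.2 rad and contact force between spacer and the fingers below 0.1 N and linear speed of spacer below 0.03 m/s), for 0.2 s.
At the end, for the whole second after the job is handed in: Headset hangs still on the rail, band within 18 mm of the bar's axis, tilt under 0.4 rad; spacer stands untouched in the wide gap, within 3 mm of its floor, upright within 0.15 rad and along it within 0.2 rad; fingers press the tile with over 3 N, within 1.5 mm of flush (all of step 2 and z of tile in the frame of tray below 0.0075 m and contact force between tile and the fingers above 3 N); the arm keeps its last pose, push and grip.
It fails at once if a die, the bowl, the pawn or the glue bottle is moved more than 30 mm (distance of any of die_a, die_b, bowl, pawn, glue from where it was at the start of the episode above 0.03 m).
It fails at once if the spacer is forced against the thick strip (over 12 N) (contact force between spacer and thick_strip above 12 N).
It also fails if it takes over 70 s, if anything falls off the work surface, if the arm or the gripper's body presses on something with over 40 N, if the wrist force passes 120 N, or if a joint passes its speed limit or range.

### The arm

A 7-joint arm with a two-finger parallel gripper is mounted at the origin on the work surface. World frame = base frame: x ahead of the robot, y to its left, z up, the work surface at z = 0. Lengths are in m, angles in degrees, forces in N, time in s.
With the tool pointing down it reaches from about 0.425 to 0.875 m from the base axis. Payload 4.7 kg.
Tool frame: the origin (TCP) lies on the front face of the gripper's body, between the roots of the fingers; the fingertips stand 70 mm ahead of it and the grasp point (between the pads) lies 51 mm ahead of it (tip_extent is the distance from the TCP to the fingertips, in m); z points along the fingers, y is the direction in which the jaws open and shut (so a half turn about z gives the same grasp; the last joint's range is limited). The gripper opens to 87 mm and grips with 3 to 60 N. Pads are 19 mm wide; open, the fingers measure 117 mm over their backs; the gripper's body (75 mm by 190 mm) begins 51 mm behind the grasp point.
Start: joints at [-62.217, 18.392, -4.016, 83.108, 1.295, 78.541, -3.26], TCP at [0.295, 0.579, 0.292] pointing down, gripper open.
Joint ranges: [-163.93, 163.93], [-17.29, 119.83], [-79.2, 71.16], [3.27, 140.29], [-89.18, 269.18], [5.43, 117.66], [-154.24, 154.24]. Speed limits (degrees/s): [147.25, 147.25, 180, 180, 180, 180, 180].

### API

Orientations are given as [roll, pitch, yaw] about the fixed x, y, z axes, in that order (R = Rz(yaw) Ry(pitch) Rx(roll)).
In Python, from cell import * gives the robot as it stands.
- The arm moves only by the tool carry_out, never from a script. Its argument "increments" is text: rows parted by semicolons, each of 7 numbers parted by spaces: the opening, from 0 (shut) to 1 (fully open), then the shift along the tool's x, y, z in m, then the turn, a rotation vector about the tool's x, y, z in degrees. A call has 1 to 20 rows; each row shifts and turns the pose as measured when the row begins, along the tool's axes as they then stand; what a row does not reach is not made up. A row lasts 1/8 s, in which the tool goes at most 62.5 mm and 10.7 degrees, less where a joint would pass 70% of its speed; a pose out of reach is approached as far as the arm can. A call is refused whole if a number of a shift passes 0.0625 or a number of a turn 10.7, either way. A call with a gripper value outside its range is refused whole. The fingers move at their own pace and stop on an object; "force" is the grip in N (left out, the last holds). Time passes only in rows, so rows that do not move let the fingers close. It gives the time, the measured TCP pose, the force and the opening at its end, in the units of the state.
- get_obs(): the state, without advancing time (a new reading comes with each control period).
- read_camera(name): name is "scene" or "top"; returns a dict with "img" (400x640x3 uint8, blue, green, red), "fx", "fy", "cx", "cy" (pixels), "world_from_camera" (4x4, takes a point from camera to world coordinates). Camera axes: x right, y down, z forward; pixel columns grow to the right and rows downward; lengths in m; the calibration is good to about 2 mm. A picture is of the moment at which its call begins. There is no depth.
- sign_off(): hands the job in, once; it reports no verdict.
Trained networks look in a picture, given as the dict that the camera call returned (one of the last four; its "shot" number tells which), for a name from the list of things; names that differ only in an ending like _2 or _b are one class to them, and where a whole thing is asked for, a point or a joint stands for the part that bears it (a point fixed in the world has none). Each returns a list of dicts, best first, with "confidence" (0 to 1); they miss things now and then, are a little off and sometimes report something else, mostly with a low value. They report only what shows in the picture. A call takes as long as a camera call.
- masks_of(target, picture): "pixels" (400x640 bool, what is visible of it) and "bbox" ([left, top, right, bottom] in pixels, round what is visible of it).
The state is a dict: "time_s": time; "qpos": joint angles; "joint_velocities": joint speeds; "effort": joint torques, N m; "tool_pos": TCP position; "tool_rot": TCP orientation; "force": force on the tool from outside, world axes, zero at the start; "wrist_torque": the same for the moment, N m; "grip_width": finger opening in m.
Only numpy, scipy, OpenCV 4.12 (cv2) and the standard library are available. Lean on these libraries where they do the work, as an engineer would, in place of code of your own. Each camera call takes 0.05 s, during which the arm holds its last target.

## Working session

There is one attempt and no reset: what is moved stays moved. The work goes in short steps, Python scripts to look and compute and a tool call to move; the robot and the scene stay as the last step left them, time stands still between calls to the robot, and variables do not carry over. Pictures are saved under pics/ and viewed, and the job is handed in when it is done.

Besides the shell and the picture viewer there is one more tool, called by a JSON object that holds its "fn" and its "kwargs", one argument or row to a line. carry_out: Moves the arm, as the interface text tells. Its arguments: {"type":"object","properties":{"increments":{"type":"string"},"force":{"type":"number"}},"required":["increments"]}

```bash
ls; mkdir -p pics
python3 - <<'E'
from cell import *
import cv2
o=get_obs();print({k:o[k] for k in('time_s','tool_pos','tool_rot','grip_width','force')})
for n in('scene','top'):
    p=read_camera(n);cv2.imwrite(f'pics/{n}0.png',p['img']);print(n,p['fx'],p['fy'],p['cx'],p['cy'],p['world_from_camera'])
E
```

```text
pics
{'time_s': 0.0, 'tool_pos': array([0.29471496, 0.5788808 , 0.29116956]), 'tool_rot': array([-1.79893177e+02,  7.46981544e-03,  1.53024952e+02]), 'grip_width': 0.08722173839046025, 'force': array([-0.46850124, -0.42170675,  0.06166179])}
scene 494.2916461940826 494.2916461940826 309.9706156441979 203.9479498043354 [[-0.71754981  0.53567674 -0.44516592  1.16332442]
 [ 0.6965041   0.54995478 -0.46090322  0.45989098]
 [-0.002074   -0.64078091 -0.767721    1.02197479]
 [ 0.          0.          0.          1.        ]]
top 382.34938032313045 382.34938032313045 318.33871431434756 193.61769662317667 [[-1.01923057e-02 -9.82507227e-01  1.85945328e-01  4.35196464e-01]
 [-9.99945852e-01  1.04050172e-02  1.68064497e-04 -9.15573141e-02]
 [-2.09988892e-03 -1.85933547e-01 -9.82560078e-01  1.06550795e+00]
 [ 0.00000000e+00  0.00000000e+00  0.00000000e+00  1.00000000e+00]]
```

View pics/scene0.png

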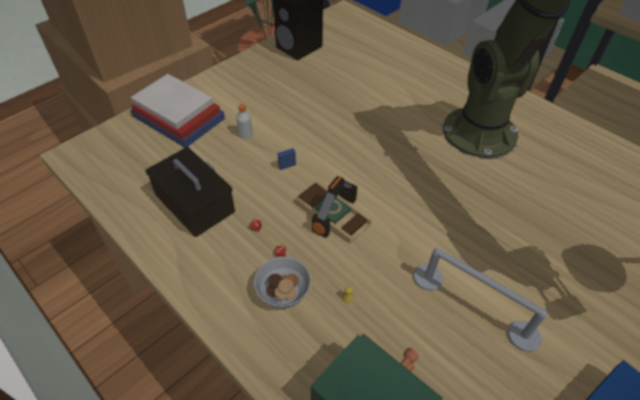

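View pics/top0.png

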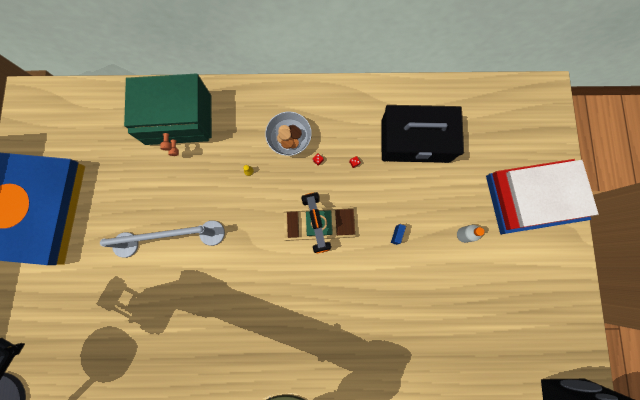

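The top view shows the headset over the jig at about (318,222), the rail from (112,242) to (212,232), the blue spacer at (399,234) and the glue at (472,233). I'll zoom in and get masks.

Run:
```python
from cell import *
import cv2,numpy as np,pickle
P={n:read_camera(n) for n in('scene','top')}
M={}
for n,p in P.items():
    for t in('headset','rail','tray','tile','thin_strip','thick_strip','spacer','glue','die_a','pawn','bowl'):
        r=masks_of(t,p)
        M[n,t]=[(x['confidence'],x['pixels'],x['bbox']) for x in r]
        print(n,t,[(round(x['confidence'],2),[round(float(b)) for b in x['bbox']],int(x['pixels'].sum())) for x in r][:3])
pickle.dump((P,M),open('m0.pkl','wb'))
a=cv2.resize(P['top']['img'][180:270,270:430],None,fx=5,fy=5,interpolation=cv2.INTER_CUBIC)
cv2.imwrite('pics/ztop.png',a)
a=cv2.resize(P['scene']['img'][140:250,260:400],None,fx=5,fy=5,interpolation=cv2.INTER_CUBIC)
cv2.imwrite('pics/zscene.png',a)
```

```text
scene headset [(0.59, [309, 173, 362, 240], 1122)]
scene rail [(0.61, [414, 250, 545, 351], 2644)]
scene tray [(0.61, [295, 180, 368, 242], 1280)]
scene tile [(0.75, [312, 197, 351, 221], 433)]
scene thin_strip [(0.54, [341, 215, 365, 233], 326)]
scene thick_strip [(0.85, [301, 184, 324, 206], 370)]
scene spacer [(0.82, [279, 148, 294, 170], 333)]
scene glue [(0.61, [237, 105, 250, 136], 401), (0.19, [314, 199, 350, 221], 402)]
scene die_a [(0.69, [274, 245, 288, 256], 121), (0.53, [250, 220, 261, 232], 106)]
scene pawn [(0.52, [340, 282, 354, 305], 161)]
scene bowl [(0.75, [253, 256, 306, 309], 2273), (0.2, [309, 174, 359, 236], 1056)]
top headset [(0.78, [305, 191, 332, 253], 746)]
top rail [(0.71, [97, 222, 225, 259], 1600)]
top tray [(0.67, [283, 207, 354, 240], 1204)]
top tile []
top thin_strip [(0.87, [287, 212, 300, 236], 292)]
top thick_strip [(0.94, [339, 210, 356, 236], 474)]
top spacer [(0.53, [390, 223, 404, 247], 206)]
top glue [(0.92, [458, 222, 485, 242], 362)]
top die_a [(0.54, [352, 157, 361, 163], 53)]
top pawn [(0.53, [245, 166, 254, 178], 71)]
top bowl [(0.71, [265, 112, 310, 156], 1611), (0.68, [307, 209, 335, 238], 425)]
```

View pics/ztop.png

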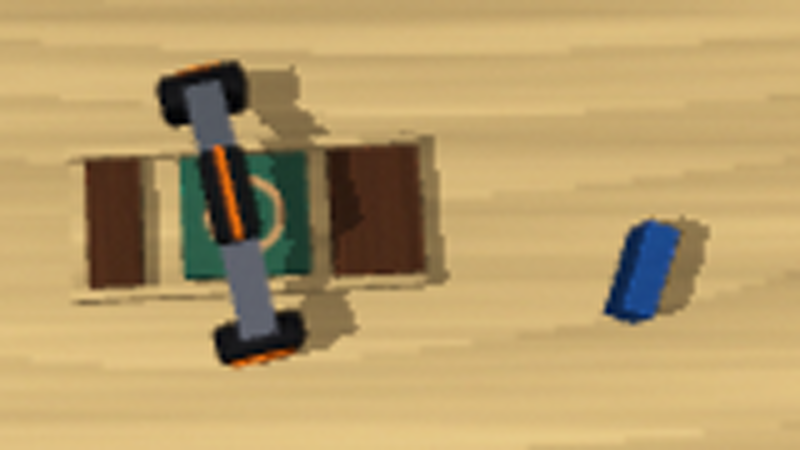

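View pics/zscene.png

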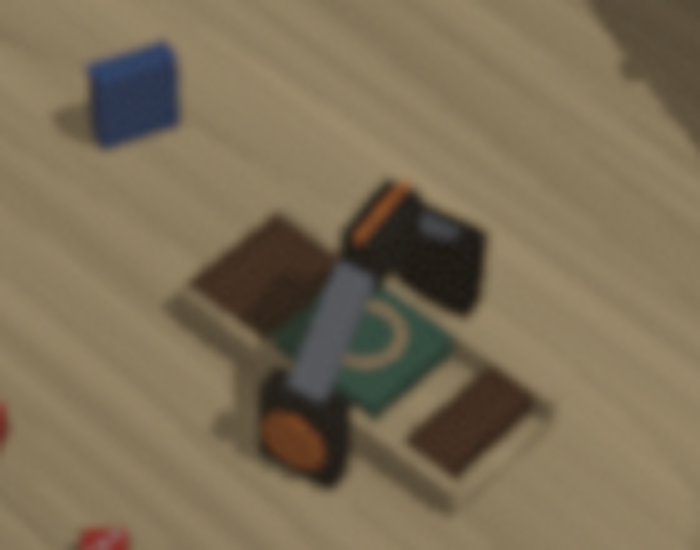

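```bash
cat > h.py <<'E'
import numpy as np,cv2,itertools
from scipy.optimize import minimize,least_squares
def proj(p,X):
    W=p['world_from_camera'];X=np.atleast_2d(X)
    c=(X-W[:3,3])@W[:3,:3]
    return np.c_[p['fx']*c[:,0]/c[:,2]+p['cx'],p['fy']*c[:,1]/c[:,2]+p['cy']]
def place(q,X,z=0):
    c,s=np.cos(q[2]),np.sin(q[2]);X=np.asarray(X,float)
    return np.c_[q[0]+c*X[:,0]-s*X[:,1],q[1]+s*X[:,0]+c*X[:,1],X[:,2]+z]
def box(x0,x1,y0,y1,z0,z1): return np.array(list(itertools.product((x0,x1),(y0,y1),(z0,z1))))
SP=[box(-.025,.025,-.009,.009,0,.056)]
HS=[box(-.023,.023,-.012,.012,.095,.131)]+[box(*sorted((s*.058,s*.078)),-.024,.024,0,.060) for s in(1,-1)]+[np.r_[box(*sorted((s*.06,s*.076)),-.009,.009,.055,.06),box(*sorted((s*.018,s*.023)),-.009,.009,.11,.125)] for s in(1,-1)]
S=8
def sil(p,parts,q,z=0,S=S):
    m=np.zeros((400*4,640*4),np.uint8)
    for B in parts:
        u=proj(p,place(q,B,z)); h=cv2.convexHull(np.round(((u+.5)*4-.5)*16).astype(np.int32))
        cv2.fillConvexPoly(m,h,255,shift=4)
    return cv2.resize(m,(640,400),interpolation=cv2.INTER_AREA)/255.
def fit(P,masks,parts,q0,z=0):
    T={n:cv2.GaussianBlur(np.float32(m),(0,0),1) for n,m in masks.items()}
    f=lambda q:sum(((cv2.GaussianBlur(np.float32(sil(P[n],parts,q,z)),(0,0),1)-T[n])**2).sum() for n in T)
    r=minimize(f,q0,method='Nelder-Mead',options=dict(initial_simplex=np.array(q0)+np.array([[0,0,0],[.01,0,0],[0,.01,0],[0,0,.2]]),xatol=1e-4,fatol=.01))
    return r.x,r.fun
def ray(p,u,z):
    W=p['world_from_camera'];d=W[:3,:3]@np.array([(u[0]-p['cx'])/p['fx'],(u[1]-p['cy'])/p['fy'],1]);t=(z-W[2,3])/d[2]
    return W[:3,3]+t*d
E
cat > f.py <<'E'
from h import *
import pickle
P,M=pickle.load(open('m0.pkl','rb'))
def blue(img,bb):
    hsv=cv2.cvtColor(img,cv2.COLOR_BGR2HSV);m=cv2.inRange(hsv,(100,110,30),(130,255,255))>0
    k=np.zeros_like(m);l,t,r,b=[int(x) for x in bb];k[t-4:b+5,l-4:r+5]=1;return m&k
bm={n:blue(P[n]['img'],M[n,'spacer'][0][2]) for n in P}
print({n:m.sum() for n,m in bm.items()})
c=ray(P['top'],(399,234),.03)
for ms in (bm,{n:bm[n] for n in['top']},{n:bm[n] for n in['scene']},{n:M[n,'spacer'][0][1] for n in P}):
    print('spacer',fit(P,ms,SP,[c[0],c[1],-.3],0))
hm={n:M[n,'headset'][0][1] for n in P}
c=ray(P['top'],(317,219),.12)
for ms in (hm,{n:hm[n] for n in['top']},{n:hm[n] for n in['scene']}):
    print('headset',fit(P,ms,HS,[c[0],c[1],.25],0))
# tray by corners (top)
z2=lambda z,o:(np.array(z,float)+.5)/5-.5+np.array(o)
th=[(85,160),(143,157),(145,287),(90,290)];tk=[(328,150),(420,144),(427,272),(332,279)];ti=[(180,155),(307,150),(312,276),(183,280)]
def loc(q): # order image TL,TR,BR,BL ; +x up, +y left (tray frame with thin at +y)
    def rc(x,y0,y1,z): return np.array([(x,y1,z),(x,y0,z),(-x,y0,z),(-x,y1,z)])
    o=.0
    return np.r_[rc(.0355,.057,.087,.024),rc(.0355,-.097,-.047,.024),rc(.033,-.035,.035,.030)]
uv=z2(th+tk+ti,(270,180))
c=ray(P['top'],z2((245,215),(270,180)),.03)
r=least_squares(lambda q:(proj(P['top'],place(q,loc(0)))-uv).ravel(),[c[0],c[1],0],loss='soft_l1',f_scale=.5)
print('tray',r.x,np.abs(r.fun).reshape(-1,2).round(1).tolist())
qt=r.x
uvs=z2([(190,285),(280,215),(530,400),(455,475),(407,440),(485,368),(455,340),(375,415)],(260,140))
# scene: thick far-left corners, thin corners, tile corners: print the predicted
print((( proj(P['scene'],place(qt,loc(0)))-(260,140)+.5)*5-.5).round())
E
python3 f.py
```

```text
{'scene': np.int64(80), 'top': np.int64(178)}
spacer (array([ 0.51715349, -0.30474913, -0.42182308]), np.float64(202.61990356445312))
spacer (array([ 0.51796746, -0.30492519, -0.38713623]), np.float64(6.108185768127441))
spacer (array([ 0.50096737, -0.31072387,  0.86413827]), np.float64(108.26411437988281))
spacer (array([ 0.51779415, -0.30546807, -0.33966808]), np.float64(4.240352630615234))
headset (array([ 0.55084198, -0.08371259,  0.23344703]), np.float64(59.65879821777344))
headset (array([ 0.55115714, -0.08403838,  0.21193108]), np.float64(19.760025024414062))
headset (array([ 0.55095299, -0.08366542,  0.24554062]), np.float64(36.04351806640625))
tray [ 0.55068145 -0.09182522  0.03464388] [[0.0, 0.1], [0.7, 0.0], [0.2, 0.1], [0.2, 0.2], [0.1, 0.3], [0.2, 0.1], [0.1, 0.4], [0.7, 0.2], [0.1, 0.7], [0.1, 0.5], [0.3, 0.5], [0.2, 0.1]]
[[443. 469.]
 [398. 436.]
 [489. 357.]
 [533. 389.]
 [250. 327.]
 [182. 277.]
 [274. 206.]
 [341. 253.]
 [369. 402.]
 [270. 329.]
 [355. 260.]
 [454. 330.]]
```

Run:
```python
from h import *
import pickle
P,M=pickle.load(open('m0.pkl','rb'))
cv2.imwrite('pics/rtop.png',cv2.resize(P['top']['img'][215:270,90:240],None,fx=5,fy=5,interpolation=cv2.INTER_CUBIC))
cv2.imwrite('pics/rsc.png',cv2.resize(P['scene']['img'][240:360,400:560],None,fx=5,fy=5,interpolation=cv2.INTER_CUBIC))
```

```text
(no output)
```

View pics/rtop.png

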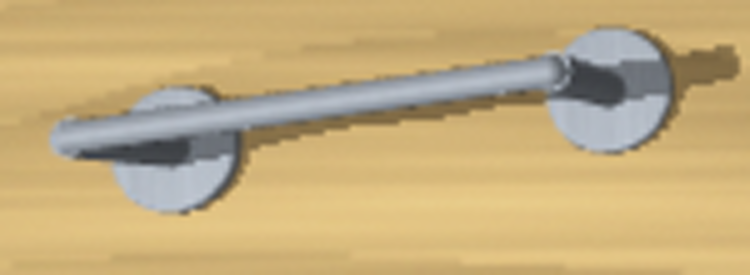

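View pics/rsc.png

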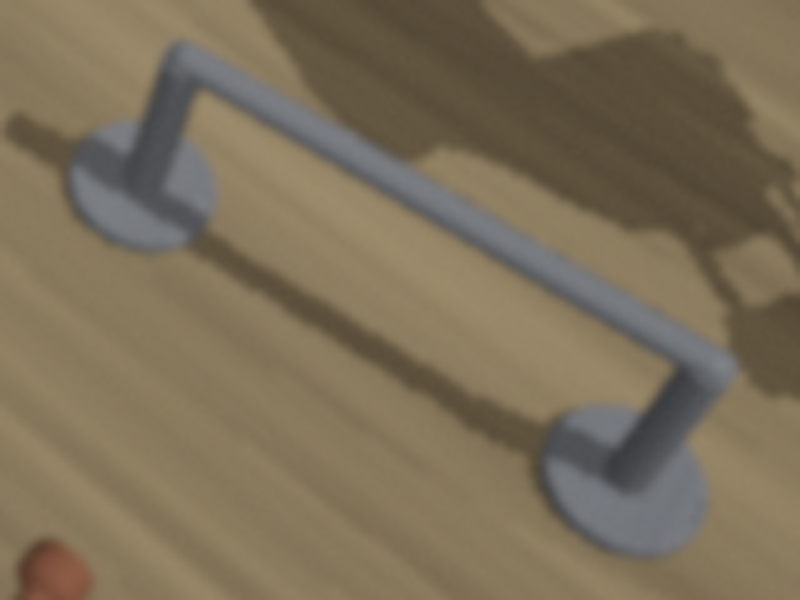

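Run:
```python
from h import *
import pickle
P,M=pickle.load(open('m0.pkl','rb'))
z2=lambda z,o:(np.array(z,float)+.5)/5-.5+np.array(o)
for n,o,a,b in(('top',(90,215),(58,139),(563,72)),('scene',(400,240),(715,370),(183,57))):
    A=ray(P[n],z2(a,o),.112);B=ray(P[n],z2(b,o),.112);d=B-A
    print(n,A,B,np.linalg.norm(d),(A+B)/2,'yaw of y axis',np.degrees(np.arctan2(-(A-B)[0],(A-B)[1])))
# tray from scene corners alone
th=[(85,160),(143,157),(145,287),(90,290)];tk=[(328,150),(420,144),(427,272),(332,279)];ti=[(180,155),(307,150),(312,276),(183,280)]
rc=lambda x,y0,y1,z:np.array([(x,y1,z),(x,y0,z),(-x,y0,z),(-x,y1,z)])
L=np.r_[rc(.0355,.057,.087,.024),rc(.0355,-.097,-.047,.024),rc(.033,-.035,.035,.030)]
sc={0:(458,476),1:(407,440),2:(490,366),3:(535,402),5:(190,286),6:(280,214),8:(375,415),11:(455,340)}
uv=z2(list(sc.values()),(260,140))
r=least_squares(lambda q:(proj(P['scene'],place(q,L[list(sc)]))-uv).ravel(),[.55,-.09,0])
print('tray scene',r.x,r.fun.reshape(-1,2).round(1).tolist())
for n in P: print('spacer',n,fit(P,{n:M[n,'spacer'][0][1]},SP,[.518,-.305,-.34],0))
for n in ('glue',): print(ray(P['top'],(470,235),0))
```

```text
top [0.49816956 0.44859346 0.112     ] [0.52883706 0.19938722 0.112     ] 0.25108613809770425 [0.51350331 0.32399034 0.112     ] yaw of y axis 7.015587976675706
scene [0.49992451 0.44879556 0.112     ] [0.52969427 0.20675054 0.112     ] 0.24386888514622443 [0.51480939 0.32777305 0.112     ] yaw of y axis 7.0117449316869624
tray scene [ 0.5529452  -0.08550001  0.04177698] [[-1.6, 0.5], [-0.5, 1.1], [1.0, -0.0], [1.0, -1.0], [-0.6, 0.1], [-0.4, 0.2], [0.2, -0.7], [1.0, -0.3]]
spacer scene (array([ 0.51782467, -0.30580413, -0.27908749]), np.float64(2.435866117477417))
spacer top (array([ 0.51779356, -0.30496569, -0.35525579]), np.float64(0.7531877756118774))
[ 0.51542846 -0.51131959  0.        ]
```

Run:
```python
from h import *
import pickle
P,M=pickle.load(open('m0.pkl','rb'))
rc=lambda x,y0,y1,z:np.array([(x,y1,z),(x,y0,z),(-x,y0,z),(-x,y1,z)])
R=[rc(.0355,.057,.087,.024),rc(.0355,-.097,-.047,.024),rc(.033,-.035,.035,.030),rc(.042,-.097,.097,.0)]
out=[]
for n,o,w,h in(('top',(275,195),90,55),('scene',(285,170),90,80)):
    a=cv2.resize(P[n]['img'][o[1]:o[1]+h,o[0]:o[0]+w],None,fx=8,fy=8,interpolation=cv2.INTER_CUBIC)
    a=np.clip(a*1.5,0,255).astype(np.uint8)
    for q,c in(([.5507,-.0918,.0346],(0,0,255)),([.5529,-.0855,.0418],(255,255,0))):
        for r in R:
            u=((proj(P[n],place(q,r))-o+.5)*8-.5)
            cv2.polylines(a,[np.round(u).astype(np.int32)],True,c,1)
    cv2.imwrite(f'pics/ov_{n}.png',a)
```

```text
(no output)
```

View pics/ov_top.png

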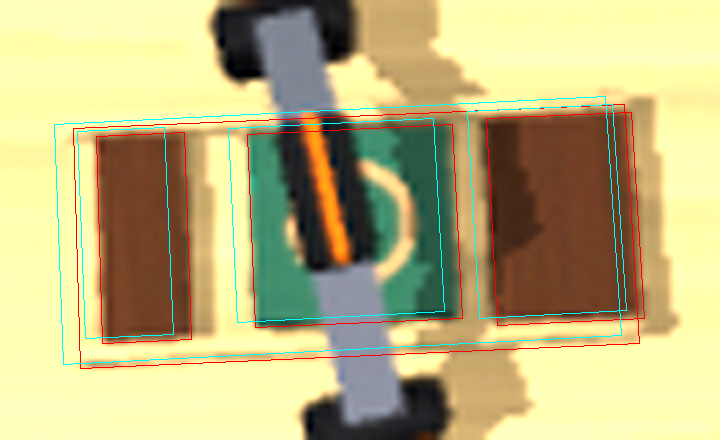

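View pics/ov_scene.png

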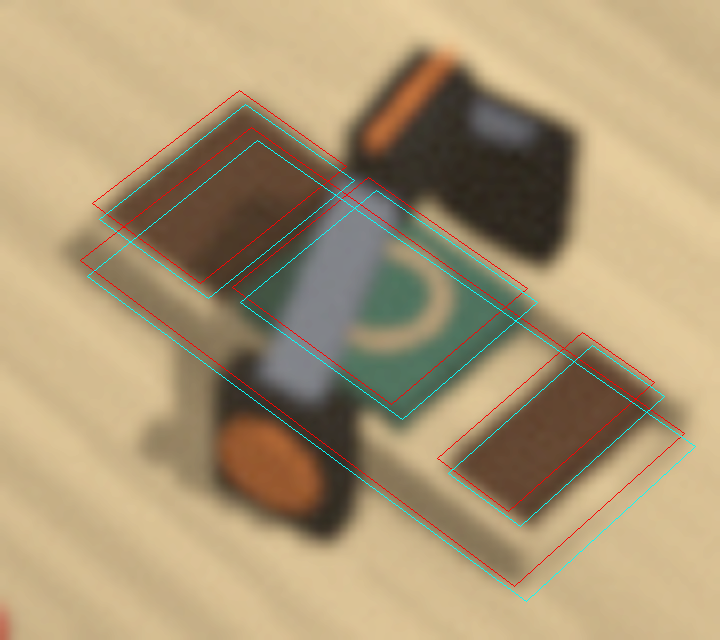

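Run:
```python
from h import *
import pickle
P,M=pickle.load(open('m0.pkl','rb'))
for n,o,a,b in(('top',(275,195),(310,112),(345,265)),('scene',(285,170),(372,147),(450,52))):
    g=[ray(P[n],(np.array(t)+.5)/8-.5+o,.131) for t in(a,b)]
    d=g[0]-g[1]; print(n,g,sum(g)/2,np.linalg.norm(d),np.degrees(np.arctan2(d[1],d[0])))
rc=lambda x,y0,y1,z:np.array([(x,y1,z),(x,y0,z),(-x,y0,z),(-x,y1,z)])
for n in P:
  m=(M[n,'thin_strip'][0][1]|M[n,'thick_strip'][0][1])
  print('strips',n,fit(P,{n:m},[rc(.0355,.057,.087,.024),rc(.0355,-.097,-.047,.024)],[.551,-.089,.037]))
out=[]
for n,o,w,h in(('top',(275,180),90,75),('scene',(285,165),90,80)):
    a=cv2.resize(P[n]['img'][o[1]:o[1]+h,o[0]:o[0]+w],None,fx=7,fy=7,interpolation=cv2.INTER_CUBIC)
    for q,c in(([.551,-.0837,.235],(0,0,255)),):
        for r in HS:
            u=((proj(P[n],place(q,r))-o+.5)*7-.5)
            cv2.polylines(a,[cv2.convexHull(np.round(u).astype(np.int32))],True,c,1)
    out.append(a)
h=max(a.shape[0] for a in out)
cv2.imwrite('pics/ovh.png',cv2.resize(np.hstack([cv2.copyMakeBorder(a,0,h-a.shape[0],0,0,0) for a in out]),None,fx=.63,fy=.63,interpolation=cv2.INTER_AREA))
```

```text
top [array([ 0.57462327, -0.07860406,  0.131     ]), array([ 0.52724661, -0.08893997,  0.131     ])] [ 0.55093494 -0.08377202  0.131     ] 0.048491021397331566 12.307072428192335
scene [array([ 0.57518607, -0.07560468,  0.131     ]), array([ 0.52993973, -0.08620006,  0.131     ])] [ 0.5525629  -0.08090237  0.131     ] 0.04647034855678753 13.179536486753006
strips scene (array([ 0.55235791, -0.08665033,  0.02385568]), np.float64(38.3992919921875))
strips top (array([ 0.55146653, -0.0915826 ,  0.03876034]), np.float64(4.235299110412598))
```

View pics/ovh.png

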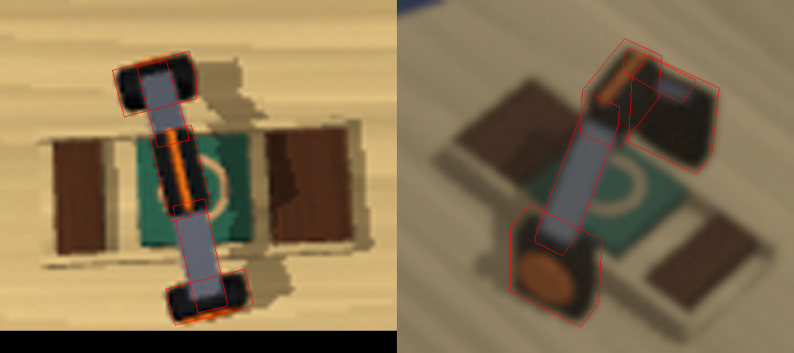

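```bash
cat > plan.py <<'E'
from cell import *
import numpy as np
from scipy.spatial.transform import Rotation as R
def plan(pos,yaw,n,op):
    o=get_obs();p=np.array(o['tool_pos']);r=R.from_euler('xyz',o['tool_rot'],degrees=True)
    t=R.from_euler('xyz',[180,0,yaw],degrees=True)
    tot=(r.inv()*t).as_rotvec(degrees=True); print('now',p.round(4),np.round(o['tool_rot'],1),'g',round(o['grip_width'],4),'F',np.round(o['force'],2),'t',o['time_s'],'totrot',tot.round(2))
    s=[]
    pos=np.array(pos)
    for i in range(n):
        dr=R.from_rotvec(tot/n,degrees=True)
        d=r.inv().apply((pos-p)/(n-i)); s.append(' '.join(str(x) for x in [op,*d.round(4),*(tot/n).round(1)]));p=p+(pos-p)/(n-i);r=r*dr
    print('; '.join(s))
E
python3 -c "
from plan import *
plan([.5515,-.083,.26],13,15,1)"
```

```text
now [0.2949 0.5793 0.2923] [180.   0. 153.] g 0.0866 F [-1.18  0.47  0.07] t 1.3 totrot [ 1.0000e-02 -0.0000e+00  1.4003e+02]
1 -0.0353 -0.0316 0.0022 0.0 -0.0 9.3; 1 -0.0399 -0.0254 0.0022 0.0 -0.0 9.3; 1 -0.0435 -0.0186 0.0022 0.0 -0.0 9.3; 1 -0.046 -0.0113 0.0022 0.0 -0.0 9.3; 1 -0.0472 -0.0037 0.0022 0.0 -0.0 9.3; 1 -0.0472 0.004 0.0022 0.0 -0.0 9.3; 1 -0.0459 0.0116 0.0022 0.0 -0.0 9.3; 1 -0.0434 0.0189 0.0022 0.0 -0.0 9.3; 1 -0.0398 0.0257 0.0022 0.0 -0.0 9.3; 1 -0.0351 0.0318 0.0022 0.0 -0.0 9.3; 1 -0.0295 0.0371 0.0022 0.0 -0.0 9.3; 1 -0.0231 0.0414 0.0022 0.0 -0.0 9.3; 1 -0.0161 0.0445 0.0022 0.0 -0.0 9.3; 1 -0.0086 0.0466 0.0022 0.0 -0.0 9.3; 1 -0.001 0.0473 0.0022 0.0 -0.0 9.3
```

{"fn": "carry_out", "kwargs": {
  "increments": "1 -0.0353 -0.0316 0.002 0 0 9.3; 1 -0.04 -0.0254 0.002 0 0 9.3; 1 -0.0435 -0.0186 0.002 0 0 9.3; 1 -0.046 -0.0113 0.002 0 0 9.3; 1 -0.0472 -0.0037 0.002 0 0 9.3; 1 -0.0472 0.004 0.002 0 0 9.3; 1 -0.046 0.0116 0.002 0 0 9.3; 1 -0.0434 0.019 0.002 0 0 9.3; 1 -0.04 0.0257 0.002 0 0 9.3; 1 -0.035 0.0318 0.002 0 0 9.3; 1 -0.0295 0.037 0.002 0 0 9.3; 1 -0.023 0.0414 0.002 0 0 9.3; 1 -0.016 0.0445 0.002 0 0 9.3; 1 -0.0086 0.0466 0.002 0 0 9.3; 1 -0.001 0.0473 0.002 0 0 9.3; 1 0 0 0 0 0 0",
  "force": 10
}}

```text
time_s: 3.3
tool_pos: [0.5378, -0.1114, 0.2621]
tool_rot: [-179.7, -0.5, 9.0]
force: [0.4, 0.6, 0.4]
grip_width: 0.0871
```

```bash
python3 -c "
from plan import *
plan([.5515,-.083,.24],13,6,1)"
```

```text
now [ 0.5378 -0.1114  0.2621] [-179.7   -0.5    9. ] g 0.0871 F [0.4  0.59 0.39] t 3.3 totrot [-0.24 -0.53 -4.04]
1 0.003 -0.0043 0.0037 -0.0 -0.1 -0.7; 1 0.003 -0.0043 0.0037 -0.0 -0.1 -0.7; 1 0.0031 -0.0042 0.0037 -0.0 -0.1 -0.7; 1 0.0031 -0.0042 0.0037 -0.0 -0.1 -0.7; 1 0.0032 -0.0042 0.0037 -0.0 -0.1 -0.7; 1 0.0032 -0.0041 0.0037 -0.0 -0.1 -0.7
```

{"fn": "carry_out", "kwargs": {
  "increments": "1 0.0185 -0.0255 0.022 -0.2 -0.5 -4; 1 0 0 0 0 0 0; 1 0 0 0 0 0 0"
}}

```text
time_s: 3.68
tool_pos: [0.5527, -0.0819, 0.2406]
tool_rot: [-179.9, -0.1, 13.2]
force: [0.7, -0.3, -0.1]
grip_width: 0.0871
```

Run:
```python
from plan import *
import cv2
plan([.5515,-.083,.173],13,1,1)
a=[]
for n,(x,y) in(('top',(260,160)),('scene',(260,130))):
    a.append(cv2.resize(read_camera(n)['img'][y:y+110,x:x+130],None,fx=3,fy=3,interpolation=cv2.INTER_CUBIC))
cv2.imwrite('pics/g1.png',np.hstack(a))
```

```text
now [ 0.5527 -0.0819  0.2406] [-1.799e+02 -1.000e-01  1.320e+01] g 0.0871 F [ 0.72 -0.29 -0.09] t 3.675 totrot [-0.08 -0.09  0.16]
1 -0.0015 0.0009 0.0676 -0.1 -0.1 0.2
```

View pics/g1.png

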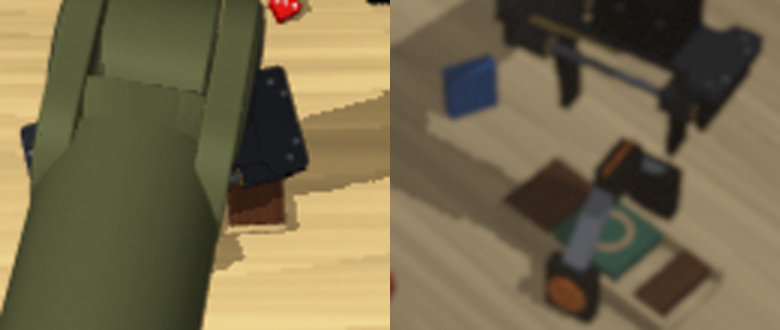

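The gripper straddles the band (scene view, fingers either side of the block at about (610,160) in the crop). I'll descend and grip.

{"fn": "carry_out", "kwargs": {
  "increments": "1 -0.0015 0.001 0.025 0 0 0; 1 0 0 0.022 0 0 0; 1 0 0 0.012 0 0 0; 1 0 0 0.005 0 0 0; 1 0 0 0 0 0 0",
  "force": 15
}}

```text
time_s: 4.4
tool_pos: [0.5525, -0.0838, 0.1783]
tool_rot: [-179.9, -0.5, 13.1]
force: [0.2, -0.6, -0.4]
grip_width: 0.0871
```

Run:
```python
from plan import *
plan([.5515,-.083,.173],13,1,1)
```

```text
now [ 0.5525 -0.0838  0.1783] [-179.9   -0.5   13.1] g 0.0871 F [ 0.16 -0.58 -0.4 ] t 4.4 totrot [-0.1  -0.46  0.07]
1 -0.0008 -0.001 0.0053 -0.1 -0.5 0.1
```

{"fn": "carry_out", "kwargs": {
  "increments": "1 0 0 0.005 0 -0.5 0; 0 0 0 0 0 0 0; 0 0 0 0 0 0 0; 0 0 0 0 0 0 0; 0 0 0 0 0 0 0; 0 0 0 0 0 0 0",
  "force": 20
}}

```text
time_s: 5.15
tool_pos: [0.5537, -0.0839, 0.1749]
tool_rot: [-179.9, -0.1, 13.1]
force: [0.7, -0.5, -0.3]
grip_width: 0.045
```

{"fn": "carry_out", "kwargs": {
  "increments": "0 0 0 0.001 0 0 0; 0 0 0 0 0 0 0; 0 0 0 0 0 0 0; 0 0 0 0 0 0 0; 0 0 0 0 0 0 0"
}}

```text
time_s: 5.78
tool_pos: [0.5536, -0.0837, 0.1737]
tool_rot: [-179.9, -0.1, 13.1]
force: [-0.8, 0.7, -0.3]
grip_width: 0.024
```

{"fn": "carry_out", "kwargs": {
  "increments": "0 0 0 -0.02 0 0 0; 0 0 0 -0.03 0 0 0; 0 0 0 -0.035 0 0 0; 0 0 0 -0.035 0 0 0; 0 0 0 -0.025 0 0 0; 0 0 0 -0.01 0 0 0; 0 0 0 0 0 0 0; 0 0 0 0 0 0 0"
}}

```text
time_s: 6.78
tool_pos: [0.5504, -0.0839, 0.3271]
tool_rot: [-179.8, 0.6, 13.1]
force: [0.0, -1.0, -1.4]
grip_width: 0.0241
```

Run:
```python
from plan import *
import cv2
plan([.512,.326,.34],7,14,0)
a=[]
for n,(x,y) in(('top',(260,150)),('scene',(260,130))):
    a.append(cv2.resize(read_camera(n)['img'][y:y+130,x:x+130],None,fx=3,fy=3,interpolation=cv2.INTER_CUBIC))
cv2.imwrite('pics/g2.png',np.hstack(a))
```

```text
now [ 0.5504 -0.0839  0.3271] [-179.8    0.6   13.1] g 0.0241 F [ 0.04 -0.97 -1.44] t 6.775 totrot [-0.15  0.57  6.05]
0 0.0039 -0.0291 -0.0009 -0.0 0.0 0.4; 0 0.0037 -0.0292 -0.0009 -0.0 0.0 0.4; 0 0.0035 -0.0292 -0.0009 -0.0 0.0 0.4; 0 0.0033 -0.0292 -0.0009 -0.0 0.0 0.4; 0 0.0031 -0.0293 -0.0009 -0.0 0.0 0.4; 0 0.0028 -0.0293 -0.0009 -0.0 0.0 0.4; 0 0.0026 -0.0293 -0.0009 -0.0 0.0 0.4; 0 0.0024 -0.0293 -0.0009 -0.0 0.0 0.4; 0 0.0022 -0.0293 -0.0009 -0.0 0.0 0.4; 0 0.002 -0.0293 -0.0009 -0.0 0.0 0.4; 0 0.0017 -0.0294 -0.0009 -0.0 0.0 0.4; 0 0.0015 -0.0294 -0.0009 -0.0 0.0 0.4; 0 0.0013 -0.0294 -0.0009 -0.0 0.0 0.4; 0 0.0011 -0.0294 -0.0009 -0.0 0.0 0.4
```

View pics/g2.png

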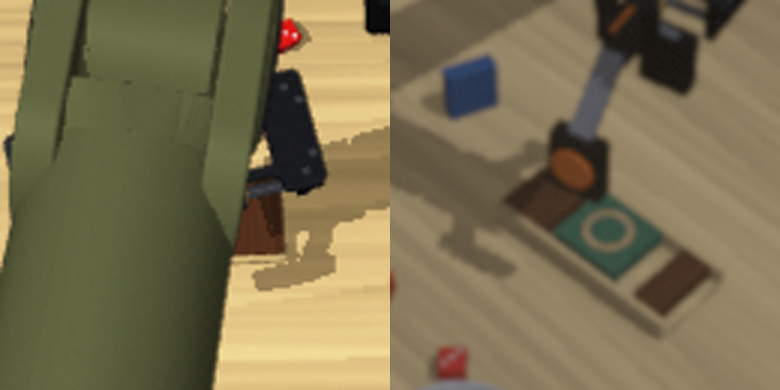

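The headset is lifted and the jig is clear below it. I'll move over the rail.

{"fn": "carry_out", "kwargs": {
  "increments": "0 0.003 -0.02 -0.001 0 0.2 0.4; 0 0.004 -0.032 -0.001 0 0.2 0.4; 0 0.004 -0.032 -0.001 0 0 0.4; 0 0.003 -0.032 -0.001 0 0 0.4; 0 0.003 -0.032 -0.001 0 0 0.4; 0 0.003 -0.032 -0.001 0 0 0.4; 0 0.003 -0.032 -0.001 0 0 0.4; 0 0.003 -0.032 -0.001 0 0 0.4; 0 0.002 -0.032 -0.001 0 0 0.4; 0 0.002 -0.032 -0.001 0 0 0.5; 0 0.002 -0.032 -0.001 0 0 0.5; 0 0.002 -0.025 0 0 0 0.5; 0 0.001 -0.015 0 0 0 0.5; 0 0 0 0 0 0 0; 0 0 0 0 0 0 0"
}}

```text
time_s: 8.75
tool_pos: [0.5112, 0.3046, 0.3246]
tool_rot: [179.7, 1.3, 7.0]
force: [0.8, 0.1, -1.6]
grip_width: 0.0239
```

Run:
```python
from plan import *
import cv2
plan([.516,.326,.34],7,1,0)
a=[]
for n,(x,y) in(('top',(80,160)),('scene',(390,200))):
    a.append(cv2.resize(read_camera(n)['img'][y:y+150,x:x+150],None,fx=2.6,fy=2.6,interpolation=cv2.INTER_CUBIC))
cv2.imwrite('pics/g3.png',np.hstack(a))
```

```text
now [0.5112 0.3046 0.3246] [179.7   1.3   7. ] g 0.0239 F [ 0.83  0.09 -1.58] t 8.75 totrot [ 0.35  1.32 -0.03]
0 0.007 -0.0205 -0.0157 0.3 1.3 -0.0
```

View pics/g3.png

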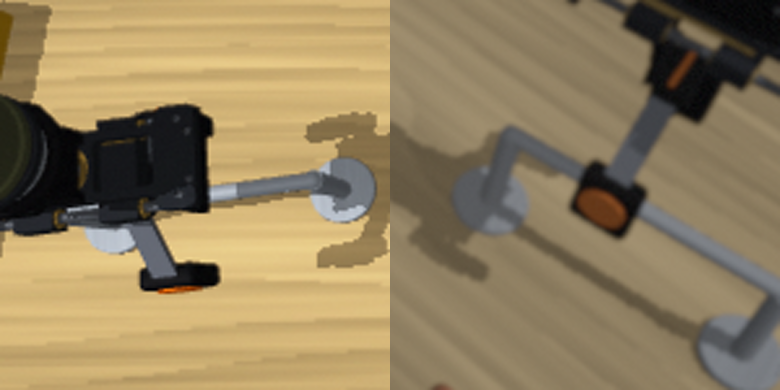

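The headset is above the bar with a pad on each side. I'll centre it and lower.

{"fn": "carry_out", "kwargs": {
  "increments": "0 0.007 -0.012 0 0.3 1.3 0; 0 0 0 0 0 0 0; 0 0 0 0.015 0 0 0; 0 0 0 0.02 0 0 0; 0 0 0 0.02 0 0 0; 0 0 0 0.015 0 0 0; 0 0 0 0.005 0 0 0; 0 0 0 0 0 0 0"
}}

```text
time_s: 9.85
tool_pos: [0.5173, 0.3158, 0.2443]
tool_rot: [179.9, -0.0, 6.8]
force: [-0.8, 0.1, -1.6]
grip_width: 0.0238
```

Run:
```python
from plan import *
import cv2
plan([.516,.316,.205],7,1,0)
a=[]
for n,(x,y) in(('top',(80,160)),('scene',(390,200))):
    a.append(cv2.resize(read_camera(n)['img'][y:y+150,x:x+150],None,fx=2.6,fy=2.6,interpolation=cv2.INTER_CUBIC))
cv2.imwrite('pics/g4.png',np.hstack(a))
```

```text
now [0.5173 0.3158 0.2443] [179.9  -0.    6.8] g 0.0238 F [-0.78  0.06 -1.58] t 9.85 totrot [ 0.05 -0.01 -0.22]
0 -0.0012 -0.0004 0.0393 0.1 -0.0 -0.2
```

View pics/g4.png

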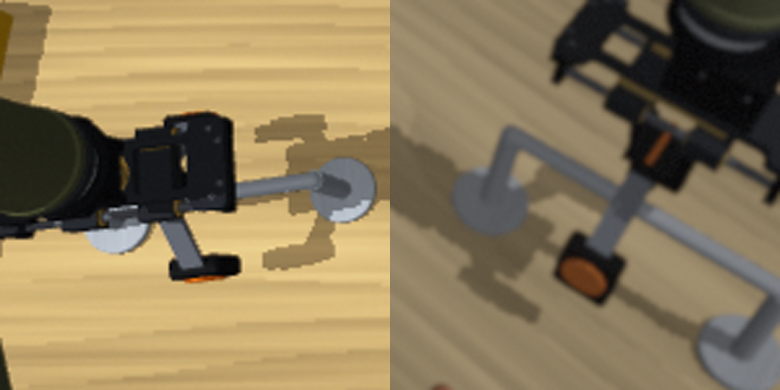

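{"fn": "carry_out", "kwargs": {
  "increments": "0 -0.001 0 0.015 0 0 0; 0 0 0 0.015 0 0 0; 0 0 0 0.008 0 0 0; 0 0 0 0.003 0 0 0; 0 0 0 0 0 0 0"
}}

```text
time_s: 10.58
tool_pos: [0.5168, 0.3162, 0.2018]
tool_rot: [-180.0, -0.1, 6.8]
force: [-0.4, -0.1, -1.1]
grip_width: 0.0233
```

{"fn": "carry_out", "kwargs": {
  "increments": "0 0 0 0.002 0 0 0; 0 0 0 0.001 0 0 0; 0 0 0 0.001 0 0 0"
}}

```text
time_s: 10.95
tool_pos: [0.5174, 0.3165, 0.1986]
tool_rot: [-179.9, -0.2, 6.8]
force: [0.8, -0.4, -0.8]
grip_width: 0.0236
```

```bash
python3 -c "
from plan import *
plan([.516,.316,.2],7,1,0)"
```

```text
now [0.5174 0.3165 0.1986] [-179.9   -0.2    6.8] g 0.0236 F [ 0.83 -0.36 -0.83] t 10.95 totrot [-0.08 -0.23 -0.2 ]
0 -0.0014 0.0003 -0.0014 -0.1 -0.2 -0.2
```

{"fn": "carry_out", "kwargs": {
  "increments": "0 0 0 0.001 0 0 0; 0 0 0 0.001 0 0 0; 0 0 0 0 0 0 0"
}}

```text
time_s: 11.32
tool_pos: [0.5176, 0.3166, 0.1987]
tool_rot: [-179.9, -0.3, 6.8]
force: [-0.2, -0.3, -2.1]
grip_width: 0.0236
```

{"fn": "carry_out", "kwargs": {
  "increments": "0 0 0 0.003 0 0 0; 0 0 0 0.001 0 0 0; 0 0 0 0 0 0 0"
}}

```text
time_s: 11.7
tool_pos: [0.5184, 0.3168, 0.1982]
tool_rot: [-179.8, -0.4, 6.8]
force: [-0.7, -0.4, -1.1]
grip_width: 0.0238
```

Run:
```python
from plan import *
import cv2
a=[]
for n,(x,y) in(('top',(80,160)),('scene',(390,200))):
    a.append(cv2.resize(read_camera(n)['img'][y:y+150,x:x+150],None,fx=2.6,fy=2.6,interpolation=cv2.INTER_CUBIC))
cv2.imwrite('pics/g5.png',np.hstack(a))
for i in range(4):
    read_camera('top'); print(get_obs()['force'],get_obs()['tool_pos'])
```

```text
[-1.89966406 -1.51362392  2.09284536] [0.5184436  0.31683148 0.19820521]
[-1.46265846 -0.60494051  2.97931142] [0.51847033 0.31681182 0.19821994]
[-0.86803861 -0.77442693  2.39730512] [0.5184598  0.31682419 0.19822545]
[-1.19931169 -1.46607712  1.6408228 ] [0.51845719 0.31684279 0.19822626]
```

View pics/g5.png

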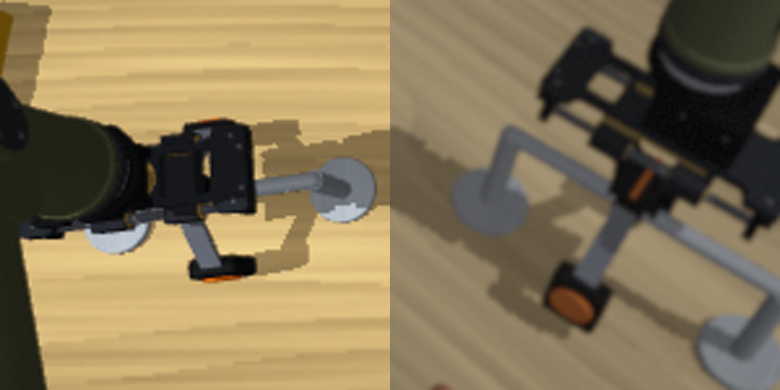

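The band rests on the bar, with the force now +2 N upward. I'll release.

{"fn": "carry_out", "kwargs": {
  "increments": "0.45 0 0 0 0 0 0; 0.45 0 0 0 0 0 0; 0.45 0 0 0 0 0 0; 0.45 0 0 0 0 0 0; 0.45 0 0 -0.01 0 0 0; 0.45 0 0 -0.02 0 0 0; 0.45 0 0 -0.03 0 0 0; 0.45 0 0 -0.03 0 0 0; 0.45 0 0 -0.02 0 0 0; 1 0 0 0 0 0 0"
}}

```text
time_s: 13.25
tool_pos: [0.5183, 0.3165, 0.3139]
tool_rot: [-179.7, -0.6, 6.8]
force: [-0.5, 0.0, -0.5]
grip_width: 0.0435
```

Run:
```python
from plan import *
import cv2
a=[]
for n,(x,y) in(('top',(80,160)),('scene',(390,200))):
    a.append(cv2.resize(read_camera(n)['img'][y:y+150,x:x+150],None,fx=2.6,fy=2.6,interpolation=cv2.INTER_CUBIC))
cv2.imwrite('pics/g6.png',np.hstack(a))
plan([.518,-.305,.3],-18,16,1)
```

```text
now [0.5175 0.316  0.3114] [-179.8   -0.4    6.8] g 0.0502 F [ 0.58 -0.15 -0.14] t 13.35 totrot [-0.27 -0.34 24.77]
1 -0.0045 0.0386 0.0006 -0.0 -0.0 1.5; 1 -0.0035 0.0387 0.0006 -0.0 -0.0 1.5; 1 -0.0025 0.0387 0.0006 -0.0 -0.0 1.5; 1 -0.0014 0.0388 0.0006 -0.0 -0.0 1.5; 1 -0.0004 0.0388 0.0006 -0.0 -0.0 1.5; 1 0.0007 0.0388 0.0006 -0.0 -0.0 1.5; 1 0.0017 0.0388 0.0006 -0.0 -0.0 1.5; 1 0.0028 0.0387 0.0006 -0.0 -0.0 1.5; 1 0.0038 0.0386 0.0007 -0.0 -0.0 1.5; 1 0.0049 0.0385 0.0007 -0.0 -0.0 1.5; 1 0.0059 0.0384 0.0007 -0.0 -0.0 1.5; 1 0.0069 0.0382 0.0007 -0.0 -0.0 1.5; 1 0.008 0.038 0.0007 -0.0 -0.0 1.5; 1 0.009 0.0378 0.0007 -0.0 -0.0 1.5; 1 0.01 0.0375 0.0007 -0.0 -0.0 1.5; 1 0.011 0.0372 0.0007 -0.0 -0.0 1.5
```

View pics/g6.png

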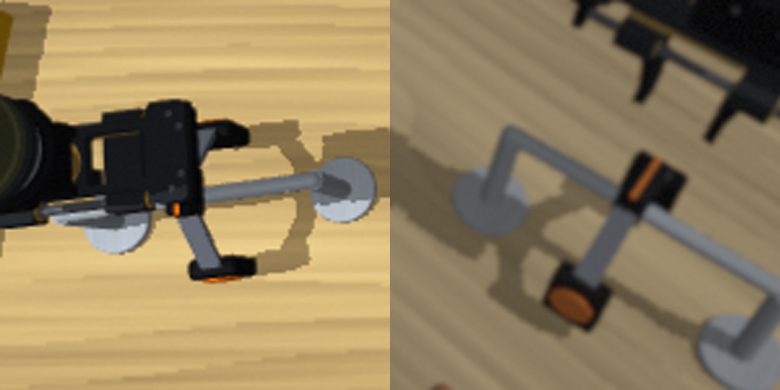

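The headset hangs on the bar, upright, with a pad on each side. On to the spacer.

{"fn": "carry_out", "kwargs": {
  "increments": "1 -0.0045 0.03 0 0 0 1.5; 1 -0.0035 0.0387 0 0 0 1.6; 1 -0.0025 0.0387 0 0 0 1.6; 1 -0.0014 0.0388 0 0 0 1.6; 1 0 0.0388 0 0 0 1.6; 1 0.0007 0.0388 0 0 0 1.6; 1 0.0017 0.0388 0 0 0 1.6; 1 0.0028 0.0387 0 0 0 1.6; 1 0.004 0.0386 0 0 0 1.6; 1 0.005 0.0385 0 0 0 1.6; 1 0.006 0.0384 0 0 0 1.6; 1 0.007 0.0382 0 0 0 1.6; 1 0.008 0.038 0 0 0 1.6; 1 0.009 0.037 0 0 0 1.6; 1 0.01 0.035 0 0 0 1.6; 1 0.008 0.02 0 0 0 1.5; 1 0 0 0 0 0 0; 1 0 0 0 0 0 0",
  "force": 15
}}

```text
time_s: 15.6
tool_pos: [0.5011, -0.31, 0.3019]
tool_rot: [179.9, 0.3, -20.2]
force: [-0.4, -0.0, 0.3]
grip_width: 0.087
```

Run:
```python
from plan import *
import cv2,pickle
P={n:read_camera(n) for n in('top','scene')};pickle.dump(P,open('p1.pkl','wb'))
a=[]
for n,(x,y) in(('top',(270,150)),('scene',(250,120))):
    a.append(cv2.resize(P[n]['img'][y:y+150,x:x+150],None,fx=2.6,fy=2.6,interpolation=cv2.INTER_CUBIC))
cv2.imwrite('pics/g7.png',np.hstack(a))
plan([.518,-.3055,.2],-19,1,1)
```

```text
now [ 0.5014 -0.3096  0.3021] [179.9   0.2 -20.2] g 0.0869 F [-0.21 -0.34  0.8 ] t 15.7 totrot [ 0.13  0.24 -1.18]
1 0.0147 -0.0098 0.102 0.1 0.2 -1.2
```

View pics/g7.png

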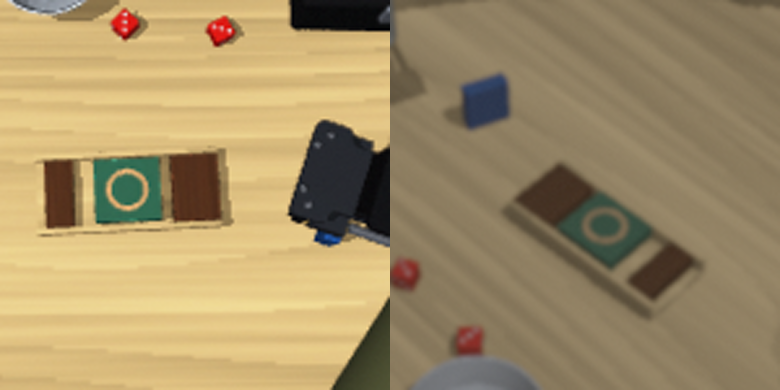

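Run:
```python
from h import *
import pickle
P=pickle.load(open('p1.pkl','rb'))
rc=lambda x,y0,y1,z:np.array([(x,y1,z),(x,y0,z),(-x,y0,z),(-x,y1,z)])
T={'thin':rc(.0355,.057,.087,.024),'thick':rc(.0355,-.097,-.047,.024),'tile':rc(.033,-.035,.035,.030)}
q0=[.5515,-.0895,.037]
for n in P:
    img=P[n]['img'];hsv=cv2.cvtColor(img,cv2.COLOR_BGR2HSV)
    box=np.zeros((400,640),bool)
    u=proj(P[n],place(q0,rc(.05,-.11,.11,.02)));cv2.fillConvexPoly(b:=np.zeros((400,640),np.uint8),cv2.convexHull(u.astype(np.int32)),1)
    for k in('thin','thick','tile'):
        c=proj(P[n],place(q0,T[k])).mean(0).astype(int)
        col=np.median(img[c[1]-3:c[1]+4,c[0]-3:c[0]+4].reshape(-1,3),0) if k!='tile' else np.median(img[proj(P[n],place(q0,[[0.027,0,.03]])).astype(int)[0][1]][proj(P[n],place(q0,[[.027,0,.03]])).astype(int)[0][0]].reshape(-1,3),0)
        bg=np.array([float(x) for x in np.percentile(img[b>0].reshape(-1,3),95,axis=0)])
        # soft alpha along col->bg
        d=bg-col; al=1-np.clip(((img.astype(float)-col)@d)/(d@d),0,1)
        m=(al>.5)
        if k=='tile': 
            g=img.astype(int); m=(g[...,1]>g[...,2]+12)&(b>0); m=cv2.morphologyEx(m.astype(np.uint8),cv2.MORPH_CLOSE,np.ones((9,9)))>0
        else:
            g=img.astype(int); m=m&(b>0)&(g[...,2]>g[...,1]+8)
        nl,lab,st,ce=cv2.connectedComponentsWithStats(m.astype(np.uint8)); 
        i=lab[c[1],c[0]]; 
        if i==0: i=1+np.argmax(st[1:,4])
        mm=lab==i
        q,f=fit(P,{n:mm},[T[k]],q0); print(n,k,mm.sum(),q.round(4),round(f,1), 'pred area',round(sil(P[n],[T[k]],q).sum()))
```

```text
top thin 346 [ 0.5543 -0.0934  0.077 ] 15.4 pred area 295
top thick 611 [ 0.5506 -0.0908  0.0538] 62.6 pred area 485
top tile 621 [ 0.551  -0.0912  0.0297] 2.4 pred area 636
scene thin 336 [ 0.5554 -0.0859  0.0771] 28.2 pred area 271
scene thick 413 [ 0.5527 -0.0852  0.0324] 5.0 pred area 388
scene tile 513 [ 0.5542 -0.0865  0.0314] 6.1 pred area 536
```

{"fn": "carry_out", "kwargs": {
  "increments": "1 0.01 -0.006 0.02 0 0.2 -1.2; 1 0.0047 -0.0038 0.03 0 0 0; 1 0 0 0.025 0 0 0; 1 0 0 0.015 0 0 0; 1 0 0 0 0 0 0; 1 0 0 0 0 0 0"
}}

```text
time_s: 16.45
tool_pos: [0.5229, -0.2985, 0.2052]
tool_rot: [-179.9, 0.1, -18.2]
force: [0.0, -0.7, -0.3]
grip_width: 0.0868
```

Run:
```python
from plan import *
import cv2,pickle
P={n:read_camera(n) for n in('top','scene')}
a=[]
for n,(x,y) in(('top',(330,170)),('scene',(230,100))):
    a.append(cv2.resize(P[n]['img'][y:y+100,x:x+100],None,fx=3.9,fy=3.9,interpolation=cv2.INTER_CUBIC))
cv2.imwrite('pics/g8.png',np.hstack(a))
plan([.518,-.3055,.1],-19,1,1)
```

```text
now [ 0.5229 -0.2986  0.2055] [-179.9    0.   -18.2] g 0.0873 F [ 1.07 -0.59 -0.57] t 16.55 totrot [-0.08  0.03  0.82]
1 -0.0025 0.0083 0.1055 -0.1 0.0 0.8
```

View pics/g8.png

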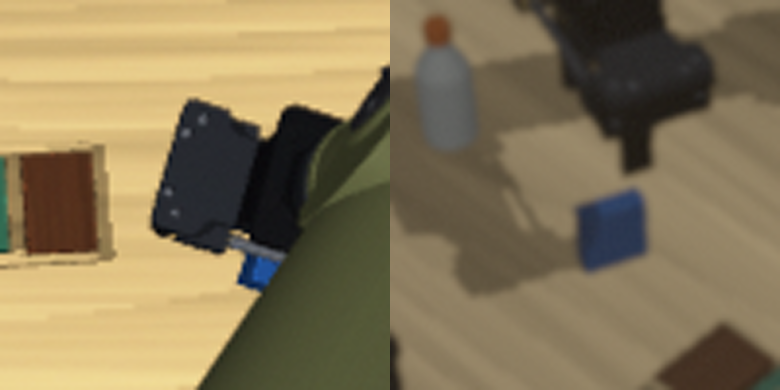

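Tile position: top view gives (0.551, -0.091), scene view (0.554, -0.0865). I'll resolve this difference with the spacer in hand. Descending on the spacer.

{"fn": "carry_out", "kwargs": {
  "increments": "1 -0.0025 0.008 0.015 0 0 0.8; 1 0 0 0.025 0 0 0; 1 0 0 0.025 0 0 0; 1 0 0 0.015 0 0 0; 1 0 0 0.005 0 0 0; 1 0 0 0 0 0 0"
}}

```text
time_s: 17.3
tool_pos: [0.5173, -0.3091, 0.1186]
tool_rot: [-180.0, -0.2, -19.3]
force: [0.4, -0.7, 0.8]
grip_width: 0.0866
```

Run:
```python
from plan import *
import cv2,pickle
P={n:read_camera(n) for n in('top','scene')}
a=[]
for n,(x,y) in(('top',(330,170)),('scene',(230,100))):
    a.append(cv2.resize(P[n]['img'][y:y+100,x:x+100],None,fx=3.9,fy=3.9,interpolation=cv2.INTER_CUBIC))
cv2.imwrite('pics/g9.png',np.hstack(a))
plan([.518,-.3055,.105],-19,1,1)
```

```text
now [ 0.5177 -0.3092  0.1193] [-180.    -0.3  -19.3] g 0.087 F [-0.19  0.09  0.96] t 17.4 totrot [-0.03 -0.32 -0.27]
1 -0.0011 -0.0035 0.0143 -0.0 -0.3 -0.3
```

View pics/g9.png

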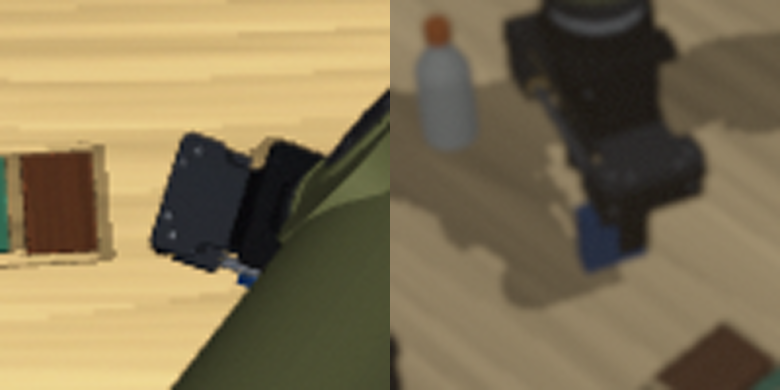

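{"fn": "carry_out", "kwargs": {
  "increments": "1 -0.001 -0.003 0.013 0 -0.3 0; 1 0 0 0.001 0 0 0; 0 0 0 0 0 0 0; 0 0 0 0 0 0 0; 0 0 0 0 0 0 0; 0 0 0 0 0 0 0; 0 0 0 0 0 0 0; 0 0 0 0 0 0 0; 0 0 0 0 0 0 0; 0 0 0 0 0 0 0; 0 0 0 0 0 0 0; 0 0 0 0 0 0 0",
  "force": 20
}}

```text
time_s: 18.9
tool_pos: [0.519, -0.3061, 0.106]
tool_rot: [-180.0, -0.2, -19.2]
force: [0.3, 0.8, -0.1]
grip_width: 0.0178
```

{"fn": "carry_out", "kwargs": {
  "increments": "0 0 0 -0.02 0 0 0; 0 0 0 -0.03 0 0 0; 0 0 0 -0.03 0 0 0; 0 0 0 -0.01 0 0 0; 0 0 0 0 0 0 0"
}}

```text
time_s: 19.52
tool_pos: [0.5187, -0.3067, 0.2023]
tool_rot: [-180.0, -0.3, -19.3]
force: [-0.7, 0.6, -1.9]
grip_width: 0.0179
```

Run:
```python
from plan import *
plan([.552,-.043,.19],1.8,8,0)
```

```text
now [ 0.5187 -0.3067  0.2023] [-180.    -0.3  -19.3] g 0.0179 F [-0.7   0.57 -1.87] t 19.525 totrot [ 2.000e-02 -2.900e-01 -2.109e+01]
0 -0.007 -0.0325 0.0015 0.0 -0.0 -2.6; 0 -0.0055 -0.0328 0.0015 0.0 -0.0 -2.6; 0 -0.0039 -0.033 0.0015 0.0 -0.0 -2.6; 0 -0.0024 -0.0331 0.0015 0.0 -0.0 -2.6; 0 -0.0009 -0.0332 0.0015 0.0 -0.0 -2.6; 0 0.0006 -0.0332 0.0015 0.0 -0.0 -2.6; 0 0.0022 -0.0332 0.0015 0.0 -0.0 -2.6; 0 0.0037 -0.033 0.0015 0.0 -0.0 -2.6
```

{"fn": "carry_out", "kwargs": {
  "increments": "0 -0.005 -0.025 0 0 0 -2; 0 -0.0055 -0.0328 0 0 0 -2.6; 0 -0.004 -0.033 0 0 0 -2.6; 0 -0.0024 -0.033 0 0 0 -2.6; 0 -0.001 -0.033 0 0 0 -2.6; 0 0.0006 -0.033 0 0 0 -2.6; 0 0.002 -0.033 0 0 0 -2.6; 0 0.003 -0.02 0 0 0 -2.6; 0 0 -0.005 0 0 0 0; 0 0 0 0 0 0 0"
}}

```text
time_s: 20.78
tool_pos: [0.547, -0.053, 0.1922]
tool_rot: [179.9, 0.6, 1.4]
force: [-0.1, -0.7, -0.3]
grip_width: 0.018
```

Run:
```python
from plan import *
plan([.552,-.043,.17],1.8,1,0)
```

```text
now [ 0.547  -0.053   0.1922] [179.9   0.6   1.4] g 0.018 F [-0.13 -0.72 -0.32] t 20.775 totrot [ 0.14  0.64 -0.44]
0 0.0055 -0.0099 0.0221 0.1 0.6 -0.4
```

{"fn": "carry_out", "kwargs": {
  "increments": "0 0.0055 -0.01 0.012 0 0.6 -0.4; 0 0 0 0.018 0 0 0; 0 0 0 0.012 0 0 0; 0 0 0 0 0 0 0; 0 0 0 0 0 0 0"
}}

```text
time_s: 21.4
tool_pos: [0.5513, -0.0463, 0.146]
tool_rot: [179.7, 0.1, 1.4]
force: [-0.2, -0.2, 0.3]
grip_width: 0.0183
```

Run:
```python
from plan import *
import cv2,pickle
P={n:read_camera(n) for n in('top','scene')};pickle.dump((P,get_obs()),open('p2.pkl','wb'))
a=[]
for n,(x,y) in(('top',(260,170)),('scene',(285,140))):
    a.append(cv2.resize(P[n]['img'][y:y+100,x:x+100],None,fx=3.9,fy=3.9,interpolation=cv2.INTER_CUBIC))
cv2.imwrite('pics/g10.png',np.clip(np.hstack(a)*1.4,0,255).astype(np.uint8))
plan([.552,-.043,.147],1.8,1,0)
```

```text
now [ 0.5514 -0.0461  0.1463] [1.798e+02 1.000e-01 1.500e+00] g 0.0177 F [ 0.73 -0.04 -0.24] t 21.5 totrot [ 0.24  0.1  -0.35]
0 0.0007 -0.0031 -0.0008 0.2 0.1 -0.3
```

View pics/g10.png

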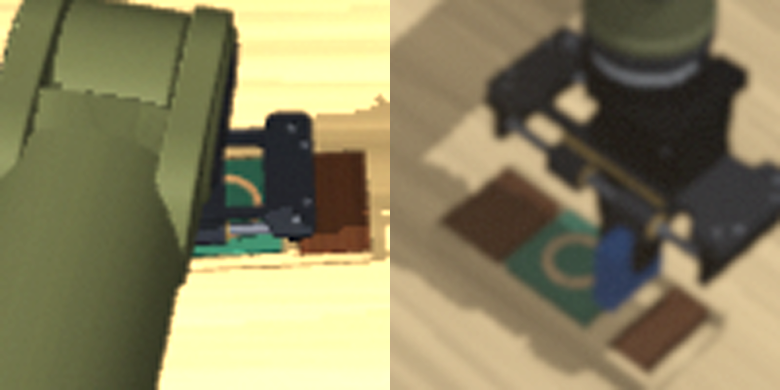

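Run:
```python
from h import *
import pickle
P,o=pickle.load(open('p2.pkl','rb'));p=P['scene'];print(o['tool_pos'])
O=(305,170);w,h=90,70
a=cv2.resize(p['img'][O[1]:O[1]+h,O[0]:O[0]+w],None,fx=8,fy=8,interpolation=cv2.INTER_CUBIC)
a=np.clip(a*1.8,0,255).astype(np.uint8)
def dr(X,c,hull=True):
    u=np.round((proj(p,X)-O+.5)*8-.5).astype(np.int32)
    cv2.polylines(a,[cv2.convexHull(u) if hull else u],True,c,1)
x,y,z=o['tool_pos']
q=[x-.0005,y,np.radians(1.5)]
dr(place(q,SP[0],z-.106),(0,0,255)); dr(place(q,SP[0][::2],z-.106),(0,0,255))
rc=lambda x,y0,y1,z:np.array([(x,y1,z),(x,y0,z),(-x,y0,z),(-x,y1,z)])
for t in (rc(.0355,.057,.087,.024),rc(.0355,-.097,-.047,.024),rc(.033,-.035,.035,.030)): dr(place([.5542,-.0865,.031],t),(255,255,0))
cv2.imwrite('pics/g11.png',a)
```

```text
[ 0.55142096 -0.04608185  0.14625915]
```

View pics/g11.png

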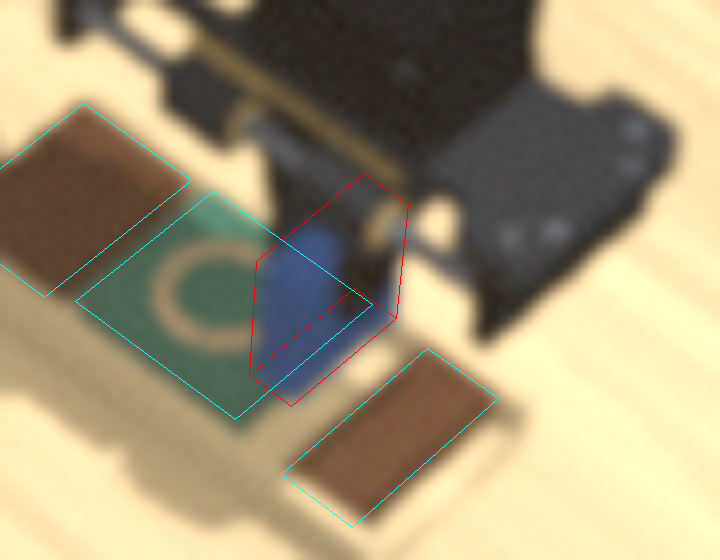

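Run:
```python
from h import *
import pickle
P=pickle.load(open('p1.pkl','rb'))
rc=lambda x,y0,y1,z:np.array([(x,y1,z),(x,y0,z),(-x,y0,z),(-x,y1,z)])
for n,O,w,h,qs in(('scene',(290,175),80,70,[.5542,-.0865,.031]),('top',(275,200),90,50,[.551,-.0912,.030])):
    p=P[n];k=10 if n=='scene' else 8
    a=cv2.resize(p['img'][O[1]:O[1]+h,O[0]:O[0]+w],None,fx=k,fy=k,interpolation=cv2.INTER_CUBIC)
    a=np.clip(a*(1.8 if n=='scene' else 1.2),0,255).astype(np.uint8)[:600]
    cv2.imwrite(f'pics/t_{n}.png',a)
```

```text
(no output)
```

View pics/t_scene.png

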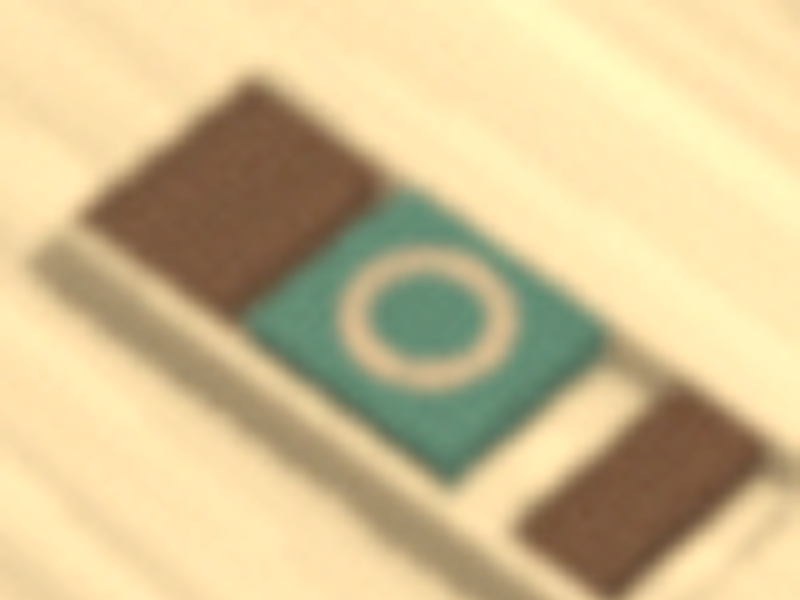

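View pics/t_top.png

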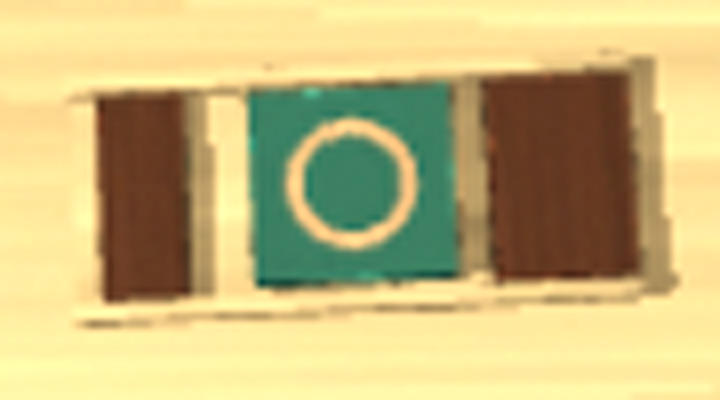

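Run:
```python
from h import *
import pickle
P=pickle.load(open('p1.pkl','rb'))
print(ray(P['scene'],(np.array([429.5,317.5])+.5)/10-.5+(290,175),.03))
print(ray(P['top'],(np.array([351.,184])+.5)/8-.5+(275,200),.03))
rc=lambda x,y0,y1,z:np.array([(x,y1,z),(x,y0,z),(-x,y0,z),(-x,y1,z)])
L=np.r_[rc(.0355,.057,.087,.024),rc(.0355,-.097,-.047,.024)]
# order (+x,+y),(+x,-y),(-x,-y),(-x,+y)
z=lambda l,k,o:(np.array(l,float)+.5)/k-.5+o
S=z([(612,600),(520,530),(682,386),(770,450),(235,318),(82,218),(257,78),(385,185)],10,(290,175))
T=z([(97,97),(182,94),(190,295),(103,300),(485,80),(630,72),(636,276),(495,283)],8,(275,200))
for n,uv in(('scene',S),('top',T)):
    r=least_squares(lambda q:(proj(P[n],place(q,L))-uv).ravel(),[.55,-.09,0]);print(n,r.x,r.fun.round(1))
```

```text
[ 0.55166361 -0.08899549  0.03      ]
[ 0.55111224 -0.09083271  0.03      ]
scene [ 0.55181515 -0.08526636  0.04371058] [-0.7  0.5 -0.6  0.9  1.2 -0.6  1.4 -0.8 -2.1  0.4 -0.5  0.4  0.2  0.1
  1.  -1.2]
top [ 0.55095027 -0.09126801  0.03341351] [-0.3 -0.3  0.  -0.4 -0.1  0.4 -0.3  0.2 -0.1 -0.3 -0.1 -0.1  0.8  0.3
  0.   0.2]
```

The ring centre gives the tile at about (0.5514, -0.090), and both cameras agree within 2 mm. The gap centre is therefore about (0.550, -0.0437). I'll adjust and descend gently.

{"fn": "carry_out", "kwargs": {
  "increments": "0 0 -0.0025 0.003 0.2 0 -0.4; 0 0 0 0.002 0 0 0; 0 0 0 0 0 0 0; 0 0 0 0 0 0 0"
}}

```text
time_s: 22.0
tool_pos: [0.552, -0.0432, 0.1419]
tool_rot: [-180.0, -0.0, 1.9]
force: [0.3, -0.2, -0.5]
grip_width: 0.0179
```

Run:
```python
from plan import *
plan([.551,-.0437,.138],1.9,1,0)
```

```text
now [ 0.552  -0.0432  0.1419] [-180.    -0.     1.9] g 0.0179 F [ 0.25 -0.18 -0.49] t 22.0 totrot [-0.   -0.02 -0.  ]
0 -0.001 0.0004 0.0039 -0.0 -0.0 -0.0
```

{"fn": "carry_out", "kwargs": {
  "increments": "0 -0.001 0 0.004 0 0 0; 0 0 0 0.003 0 0 0; 0 0 0 0 0 0 0"
}}

```text
time_s: 22.38
tool_pos: [0.5509, -0.0433, 0.1344]
tool_rot: [-180.0, -0.0, 1.9]
force: [-0.8, 0.0, -0.7]
grip_width: 0.018
```

```bash
cat > see.py <<'E'
from plan import *
from h import *
import sys
def see(fn,O=(305,170),w=90,h=70,q=None,draw=True):
    p=read_camera('scene');o=get_obs()
    a=cv2.resize(p['img'][O[1]:O[1]+h,O[0]:O[0]+w],None,fx=8,fy=8,interpolation=cv2.INTER_CUBIC)
    a=np.clip(a*1.8,0,255).astype(np.uint8);cv2.imwrite(fn,a)
    print(o['tool_pos'].round(4),o['tool_rot'].round(1),o['force'].round(2),o['time_s'])
see(sys.argv[1])
E
python3 see.py pics/s1.png
```

```text
[ 0.5509 -0.0433  0.1345] [-180.    -0.     1.9] [-0.79  0.17 -0.55] 22.425
```

View pics/s1.png

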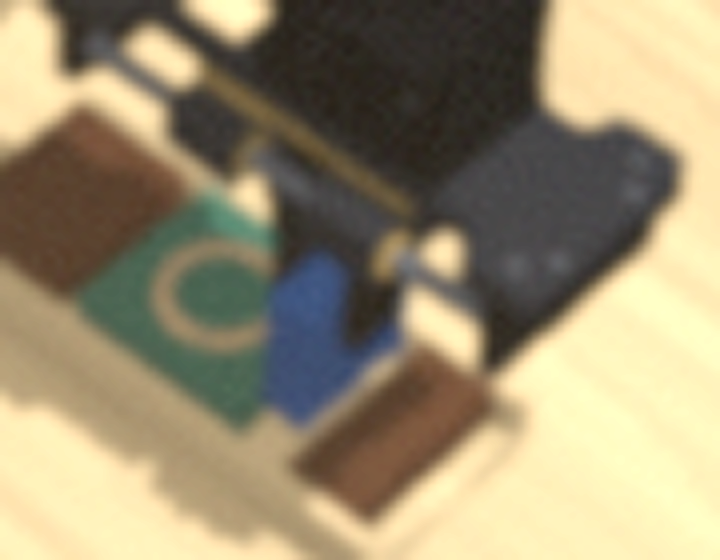

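The spacer's lower edge lies between the tile's edge and the thin strip, with no contact force. I'll continue down.

{"fn": "carry_out", "kwargs": {
  "increments": "0 0 0 0.004 0 0 0; 0 0 0 0.003 0 0 0; 0 0 0 0 0 0 0"
}}

```text
time_s: 22.8
tool_pos: [0.551, -0.0433, 0.1271]
tool_rot: [-180.0, -0.0, 1.9]
force: [-0.4, -0.5, -1.1]
grip_width: 0.0182
```

```bash
python3 see.py pics/s2.png
```

```text
[ 0.551  -0.0433  0.1272] [-180.    -0.     1.9] [-0.25 -0.11 -0.36] 22.85
```

View pics/s2.png

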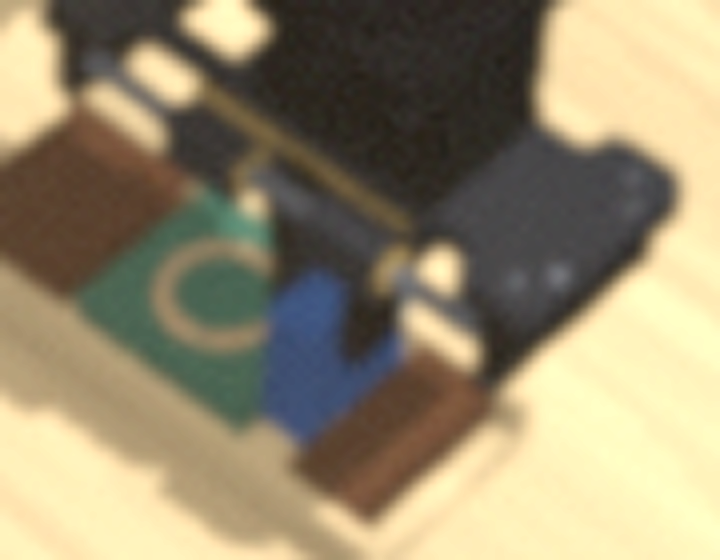

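{"fn": "carry_out", "kwargs": {
  "increments": "0 0 0 0.004 0 0 0; 0 0 0 0.004 0 0 0; 0 0 0 0.003 0 0 0; 0 0 0 0 0 0 0"
}}

```text
time_s: 23.35
tool_pos: [0.551, -0.0433, 0.1154]
tool_rot: [-180.0, -0.0, 1.9]
force: [-0.8, -0.5, -0.8]
grip_width: 0.0178
```

{"fn": "carry_out", "kwargs": {
  "increments": "0 0 0 0.002 0 0 0; 0 0 0 0.001 0 0 0; 0 0 0 0.001 0 0 0; 0 0 0 0 0 0 0"
}}

```text
time_s: 23.85
tool_pos: [0.5515, -0.0434, 0.1121]
tool_rot: [-180.0, -0.1, 1.9]
force: [-0.0, 0.7, -0.3]
grip_width: 0.018
```

```bash
python3 see.py pics/s3.png
```

```text
[ 0.5514 -0.0434  0.112 ] [-1.8e+02 -1.0e-01  1.9e+00] [-0.24 -0.92 -0.32] 23.9
```

View pics/s3.png

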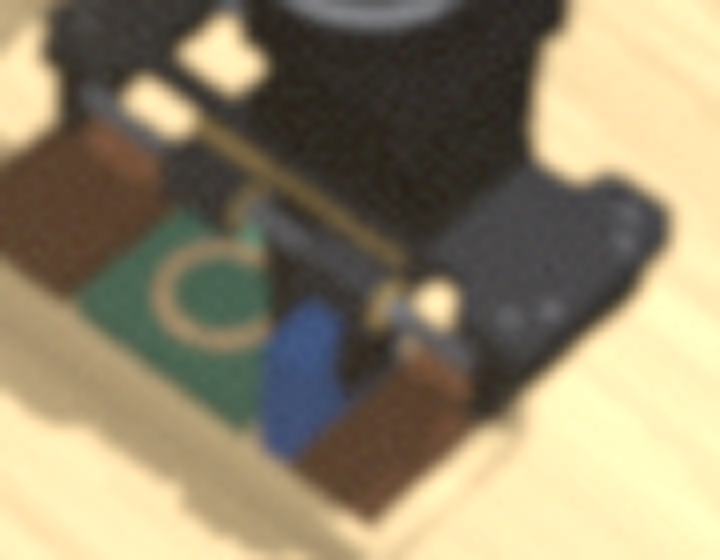

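{"fn": "carry_out", "kwargs": {
  "increments": "0 0 0 0.002 0 0 0; 0 0 0 0.001 0 0 0; 0 0 0 0 0 0 0"
}}

```text
time_s: 24.28
tool_pos: [0.5518, -0.0434, 0.1121]
tool_rot: [-179.9, -0.1, 1.9]
force: [0.1, -0.2, -0.3]
grip_width: 0.018
```

```bash
python3 see.py pics/s4.png
```

```text
[ 0.5518 -0.0434  0.112 ] [-1.799e+02 -1.000e-01  1.900e+00] [-0.22  0.23 -0.47] 24.325
```

It stopped at exactly the expected floor height (0.112), so I'll release and rise.

{"fn": "carry_out", "kwargs": {
  "increments": "0.4 0 0 -0.001 0 0 0; 0.4 0 0 0 0 0 0; 0.4 0 0 0 0 0 0; 0.4 0 0 0 0 0 0; 0.4 0 0 0 0 0 0; 0.4 0 0 -0.005 0 0 0; 0.4 0 0 -0.015 0 0 0; 0.4 0 0 -0.025 0 0 0; 0.4 0 0 -0.025 0 0 0; 0.4 0 0 -0.015 0 0 0; 0.4 0 0 0 0 0 0"
}}

```text
time_s: 25.7
tool_pos: [0.5523, -0.0439, 0.2038]
tool_rot: [-179.9, -0.2, 1.9]
force: [0.9, -0.5, -0.2]
grip_width: 0.0344
```

```bash
python3 see.py pics/s5.png
```

```text
[ 0.5519 -0.0439  0.2031] [-1.799e+02 -1.000e-01  1.900e+00] [-0.44  0.02  1.33] 25.75
```

View pics/s5.png

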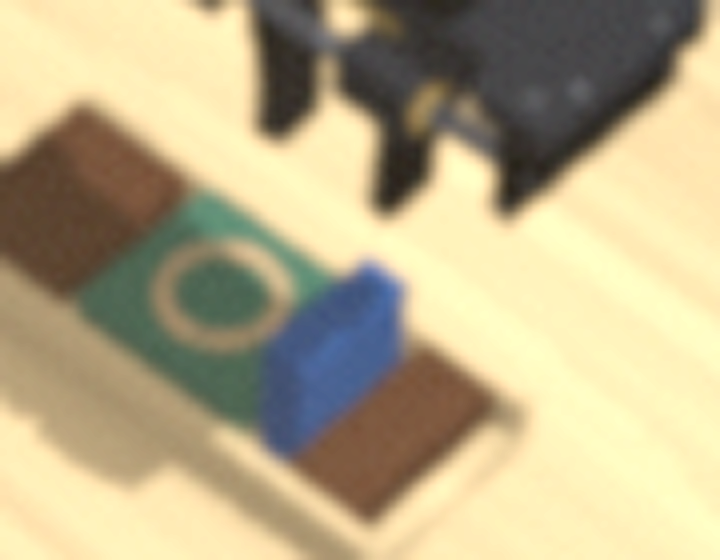

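The spacer stands seated in the wide gap, upright and released. Now I'll close the fingers and move over the tile's centre.

{"fn": "carry_out", "kwargs": {
  "increments": "0 0 0.015 0 0 0 0; 0 0 0.018 0 0 0 0; 0 0 0.012 0 0 0 0; 0 0 0.002 0 0 0 0; 0 0 0 0 0 0 0; 0 0 0 0 0 0 0"
}}

```text
time_s: 26.5
tool_pos: [0.5512, -0.0943, 0.199]
tool_rot: [-179.9, 0.3, 1.8]
force: [0.2, 0.8, -0.1]
grip_width: 0.0005
```

```bash
python3 - <<'E'
from plan import *
plan([.5514,-.092,.112],1.9,1,0)
E
python3 see.py pics/s6.png
```

```text
now [ 0.5512 -0.0943  0.199 ] [-179.9    0.3    1.8] g 0.0005 F [ 0.15  0.83 -0.06] t 26.5 totrot [-0.05  0.27 -0.09]
0 0.0007 -0.0022 0.087 -0.1 0.3 -0.1
[ 0.5512 -0.0942  0.1991] [-179.9    0.3    1.8] [0.1  0.5  0.37] 26.55
```

View pics/s6.png

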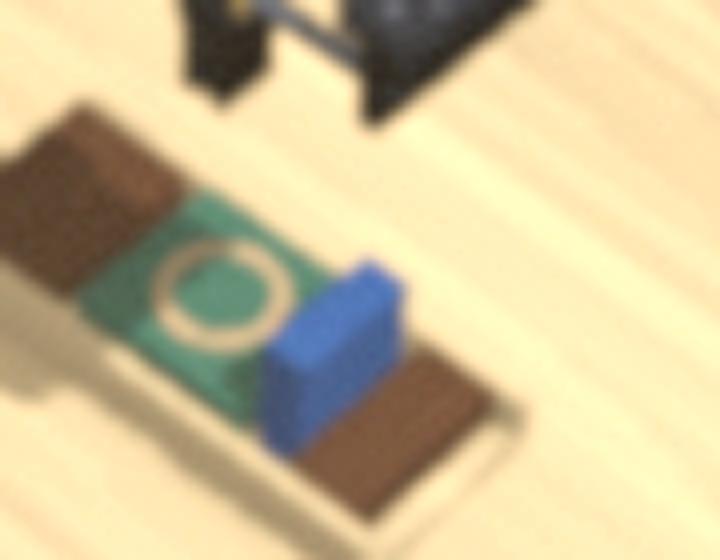

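{"fn": "carry_out", "kwargs": {
  "increments": "0 0 -0.002 0.02 0 0.3 0; 0 0 0 0.025 0 0 0; 0 0 0 0.022 0 0 0; 0 0 0 0.012 0 0 0; 0 0 0 0 0 0 0; 0 0 0 0 0 0 0"
}}

```text
time_s: 27.3
tool_pos: [0.5532, -0.0889, 0.1197]
tool_rot: [-179.9, -0.3, 2.1]
force: [0.8, -0.6, -0.2]
grip_width: 0.0003
```

```bash
python3 see.py pics/s7.png
```

```text
[ 0.5532 -0.0889  0.1197] [-179.9   -0.3    2.1] [ 0.1  -0.14  0.2 ] 27.35
```

View pics/s7.png

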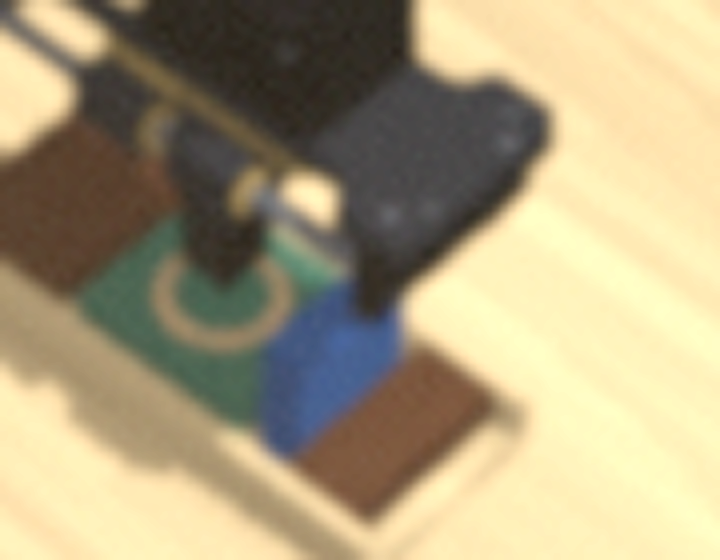

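Run:
```python
from h import *
import pickle
P,o=pickle.load(open('p2.pkl','rb'));p=P['scene']
X=[[.553+a,-.089+b,z] for a in(-.0375,.0375) for b in(.085,.095) for z in(.12,.10)]
print(np.c_[X,((proj(p,X)-(305,170)+.5)*8-.5).round()])
```

```text
[[ 5.155e-01 -4.000e-03  1.200e-01  5.190e+02  1.950e+02]
 [ 5.155e-01 -4.000e-03  1.000e-01  5.130e+02  2.380e+02]
 [ 5.155e-01  6.000e-03  1.200e-01  5.440e+02  2.130e+02]
 [ 5.155e-01  6.000e-03  1.000e-01  5.370e+02  2.560e+02]
 [ 5.905e-01 -4.000e-03  1.200e-01  3.490e+02  3.300e+02]
 [ 5.905e-01 -4.000e-03  1.000e-01  3.450e+02  3.720e+02]
 [ 5.905e-01  6.000e-03  1.200e-01  3.740e+02  3.490e+02]
 [ 5.905e-01  6.000e-03  1.000e-01  3.700e+02  3.910e+02]]
```

The body's lowest corner is above the TCP plane, so it clears the spacer top by about 30 mm. Pressing down now.

{"fn": "carry_out", "kwargs": {
  "increments": "0 0 0.001 0.008 0 -0.2 0; 0 0 0 0.006 0 0 0; 0 0 0 0.004 0 0 0; 0 0 0 0.004 0 0 0; 0 0 0 0.004 0 0 0"
}}

```text
time_s: 27.98
tool_pos: [0.5543, -0.0901, 0.0945]
tool_rot: [-179.8, -0.2, 2.1]
force: [-3.8, 0.1, 9.7]
grip_width: 0.0004
```

{"fn": "carry_out", "kwargs": {
  "increments": "0 -0.001 0 0.006 0 0 0; 0 0 0 0.006 0 0 0"
}}

```text
time_s: 28.22
tool_pos: [0.5548, -0.0906, 0.0936]
tool_rot: [-179.4, -0.1, 2.1]
force: [-23.4, 3.8, 56.1]
grip_width: 0.0003
```

```bash
python3 see.py pics/s8.png;  python3 -c "
from cell import *
import cv2
p=read_camera('scene');cv2.imwrite('pics/f1.png',p['img'])
for i in range(4): read_camera('top');o=get_obs();print(o['tool_pos'],o['force'])"
```

```text
[ 0.5547 -0.0906  0.0937] [-1.794e+02 -1.000e-01  2.100e+00] [-19.59   3.3   49.82] 28.275
[ 0.55470866 -0.0905873   0.09365969] [-19.29789993   3.93760025  50.26008655]
[ 0.55467844 -0.09059766  0.09365517] [-19.87243379   2.07702067  48.79361988]
[ 0.5546799  -0.09058612  0.09365922] [-19.30849535   2.5668155   49.62361762]
[ 0.55467742 -0.09056888  0.09365857] [-19.75937813   3.19499421  48.95217755]
```

View pics/s8.png

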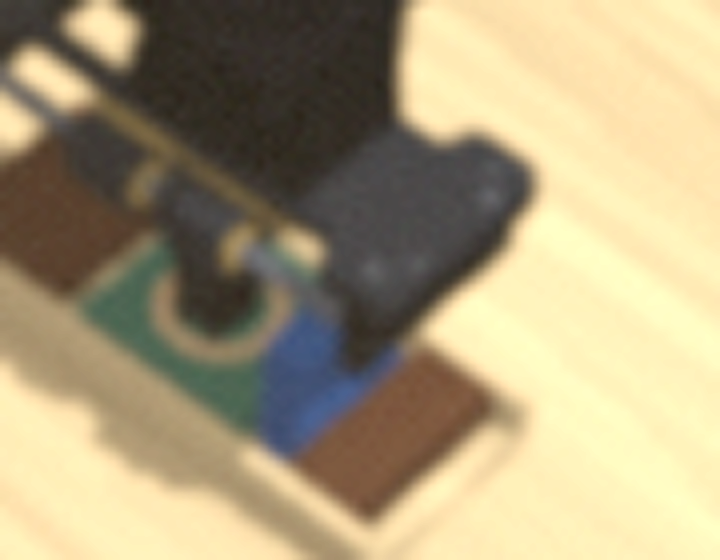

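View pics/f1.png

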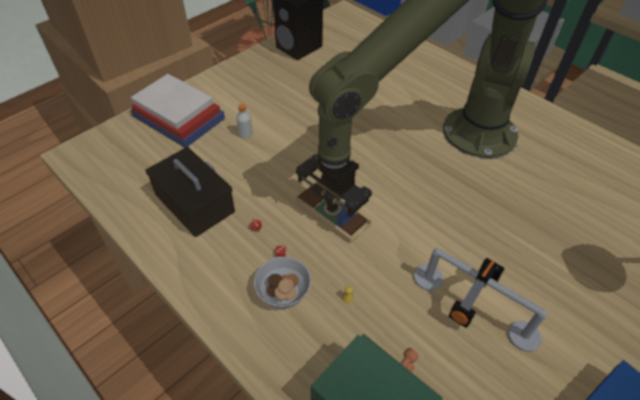

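The tile is at its stop, but 50 N is more than needed, so I'll ease it.

{"fn": "carry_out", "kwargs": {
  "increments": "0 0 0 0.003 0 0 0"
}}

```text
time_s: 28.65
tool_pos: [0.5545, -0.0908, 0.0941]
tool_rot: [-179.2, -0.1, 2.0]
force: [-6.7, 1.7, 11.5]
grip_width: 0.0001
```

```bash
python3 -c "
from cell import *
for i in range(5): read_camera('top');o=get_obs();print(o['tool_pos'],o['force'])"
```

```text
[ 0.5546544  -0.09076961  0.09393496] [-11.07524777   1.91403459  27.81462172]
[ 0.55464765 -0.09078659  0.09394253] [-10.00877744   1.90052561  26.19551471]
[ 0.55464178 -0.09077386  0.0939173 ] [-10.66463147   1.33377426  27.36195276]
[ 0.55467418 -0.09075347  0.09394933] [-10.50956278   1.16861196  26.17284357]
[ 0.55467557 -0.09076674  0.09392241] [-10.63323917   2.13349004  27.46713344]
```

```bash
python3 see.py pics/s9.png; python3 -c "
from cell import *
print(sign_off());o=get_obs();print(o['time_s'],o['tool_pos'],o['force'])"
```

```text
[ 0.5547 -0.0907  0.0939] [-1.792e+02 -1.000e-01  2.100e+00] [-10.02   1.82  28.13] 28.95
the job is handed in; nothing more can be done
None
the job is handed in; nothing more can be done
```

View pics/s9.png

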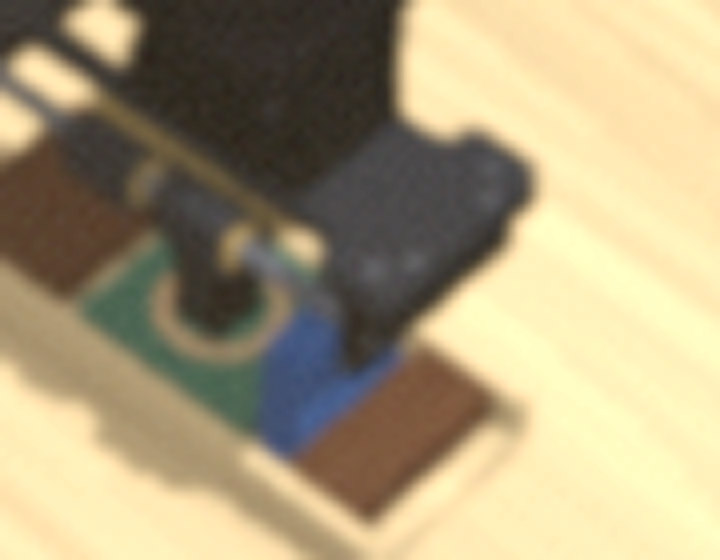

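The job is handed in at about 29 s of the 70 s allowed, and every step looked right in my last checks; the hand-in reports no verdict.

- **Headset:** it hangs by its band on the rail, let go. The pictures after release and near the end show it still with a pad on each side of the bar.
- **Spacer:** it stands upright and untouched in the wide gap beside the thin strip. It stopped within about 1 mm of the floor height I expected, and I felt no side force going in.
- **Tile:** the closed fingers hold it at its stop with about 27 N. The fingertips are at 23.9 mm against 24 mm for flush.
- **Other things:** the arm never came near the dice, bowl, pawn or glue bottle, and they look unmoved.

**What disagreed or overshot:**
- **Camera disagreement:** the two cameras first differed by about 5 mm on where the jig stood. Using the ring on the tile brought that down to 2 mm, and the spacer went in cleanly.
- **Press force:** my first press reached 56 N at the wrist. That is over the 40 N limit for the arm or the gripper's body, but only the fingertips should have been touching. I eased it off before handing in.

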